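Clip the sharpening stone into its sprung bench holder

ROBOT

A 6-joint arm with a two-finger parallel gripper is mounted at the origin on a cart in front of the work surface, level with it; the furniture and walls round the work are solid. World frame = base frame: x ahead of the robot, y to its left, z up, the work surface at z = 0. Lengths are in m, angles in degrees, forces in N, time in s.
With the tool pointing down it reaches from about 0.375 to 0.975 m from the base axis. Payload 3.8 kg.
Tool frame: the origin (TCP) lies at the very end of the fingers, on their centre line; the grasp point (between the pads) lies 19 mm behind it; z points along the fingers, y is the direction in which the jaws open and shut (so a half turn about z gives the same grasp; the last joint's range is limited). The gripper opens to 85 mm and grips with 20 to 120 N. Pads are 22 mm wide; open, the fingers measure 114 mm over their backs; the gripper's body (76 mm by 85 mm) begins 54 mm behind the grasp point. The pads swing forward as they close: fully open they stand 13 mm farther back than shut.
Start: joints at [61.026, 15.12, 91.902, -0, 72.978, -2.114], TCP at [0.305, 0.602, 0.209] pointing down, gripper open.
Joint ranges: [-150.88, 150.88], [-54.13, 125.18], [17.81, 147.31], [-75.09, 255.09], [0, 152.58], [-146.25, 146.25]. Speed limits (degrees/s): [147.25, 147.25, 180, 180, 180, 180].

INTERFACE

Orientations are given as a 3x3 rotation matrix whose columns are the frame's x, y, z axes.
In Python, from plant import arm, imaging, spotter gives the robot as it stands.
- The arm moves only by the tool arm_command, never from a script. Its argument "increments" is a list of rows, each a list of 5 numbers: the finger opening in mm, from 0 to 85.4, then the shift along the tool's x, y, z in mm, then the turn about the tool's z in rad. In form: [[fingers, tx, ty, tz, twist], ...]. A call has exactly 5 rows; each row shifts and turns the commanded pose from where the row before left it, along the tool's axes as they then stand; what a row does not reach is not made up. A row lasts 1/10 s, in which the tool goes at most 50 mm and 8.59 degrees, less where a joint would pass 70% of its speed; a pose out of reach is approached as far as the arm can. A call is refused whole if a number of a shift passes 50 or a number of a turn 0.15, either way. A call with a gripper value outside its range is refused whole. The fingers move at their own pace and stop on an object; "force" is the grip in N (left out, the last holds). Time passes only in rows, so rows that do not move let the fingers close, or fill a call up. It gives the time, the measured TCP pose, the force and the opening at its end, in the units of the state.
- arm.observe(): the state, without advancing time (a new reading comes with each control period).
- imaging.capture(name): name is "scene" or "top" or "wrist"; returns (picture, depth): 480x640x3 uint8, blue, green, red; 480x640 float32, m along the optical axis (not along the pixel's ray), 0 where there is no reading.
- imaging.camera_info(name): a dict with "intrinsics" (3x3 intrinsics, pixels), "world_to_cam" (4x4, takes a point from world to camera coordinates); the wrist camera has in their place "T_tool_cam" (4x4, takes a point from camera to tool coordinates, whose origin is the TCP and whose axes are the flange's). Camera axes: x right, y up, looking along -z (the intrinsics and any distortion apply to the point x, -y, -z); pixel columns grow to the right and rows downward; lengths in m; the calibration is good to about 2 mm. A picture is of the moment at which its call begins: read the wrist's pose just before it. camera_info takes no time and is no camera call.
- arm.job_done(): hands the job in, once; it reports no verdict.
Trained networks look in the newest picture that a camera, given by its name, has taken for a name from the list of things; names that differ only in an ending like _2 or _b are one class to them, and where a whole thing is asked for, a point or a joint stands for the part that bears it (a point fixed in the world has none). Each returns a list of dicts, best first, with "score" (0 to 1); they miss things now and then, are a little off and sometimes report something else, mostly with a low value. They report only what shows in the picture. A call takes as long as a camera call.
- spotter.look_for(camera, label): "pixel" ([row, column] in pixels, amid what is visible of it).
- spotter.spot_point(camera, label): "pixel" ([row, column] in pixels: a listed point, or the origin of a listed thing).
The state is a dict: "t": time; "joint_positions": joint angles; "joint_vel": joint speeds; "joint_efforts": joint torques, N m; "tcp_pos": TCP position; "tool_rot": TCP orientation; "ft_force": force on the tool from outside, world axes, zero at the start; "wrist_torque": the same for the moment, N m; "finger_gap": finger opening in m.
Only numpy, scipy, OpenCV 4.12 (cv2) and the standard library are available. Lean on these libraries where they do the work, as an engineer would, in place of code of your own. Each camera call takes 0.05 s, during which the arm holds its last target.

TASK

Load the big blue-grey sharpening stone into its bench holder, ready for honing: lower it with one end (the heel) raised, put the other end (the nose) against the sprung jaw, push the jaw back, tip the heel down into the bay at the fixed stop, see that the stone is fully home, flat on the bed and clamped by the spring, and let go. Feel your way, for the stone is brittle: while it is tilted the holder must never bear on it with more than 45 N in all (jaw and bed together), nor with more than 60 N once it lies flat, of which spring and stop alone make 24 N. Leave the small grey stone, the flat chisel beyond the stones and the wax tin where they are.

Things in the scene. Friction and masses are not known exactly. Their poses are not given: they have to be found in the camera images.
- whetstone_blue: big blue-grey sharpening stone, a plain block 50 x 150 x 25 mm, about 0.42 kg (0.34 to 0.53), lying flat on the bench. Origin at the centre of its underside; its y axis runs along the 150 mm length, z up. Both ends are alike.
- stone_holder: the holder's wooden board, 340 x 84 x 14 mm, screwed to the bench. Origin on the bench surface below the middle of the stone's nominal place; x runs along it from the fixed stop (-x end) to the sprung jaw (+x end), z up. A steel cradle for the stone sits on it, held by a screw in a slot at each end, and may be set up to 14 mm either way along x; that setting is not measured: feel for it.
- bed_level (a point): point 18 mm above the bench at the middle of the stone's nominal place (holder x = y = 0); fixed to the board, axes as the holder's. The seated stone's underside lies at this height, on the cradle's rubber bed. Nominal cradle: fixed stop, steel plate 14 mm high above the bed, inner face x = -75 mm; ears at its sides (55 mm apart, 15 mm high, to x = -60 mm) make the bay.
- jaw_nominal (a point): where the middle of the sprung jaw's face, at bed height, is when the cradle is set centrally (holder x = +71 mm); fixed to the board. Steel jaw plate 52 mm wide, 14 mm high; slides 12 mm in +x on a spring (2 N, then 2.5 N per mm), guide block behind it 16.5 mm high. Jaw to stop: 146 mm at rest, 150 mm (12 N) with the stone in. No lead-ins, so it only goes in tilted.
- whetstone_slip: small grey slip stone 40 x 110 x 13 mm, loose; leave it alone. Origin at the centre of its underside, y along its length.
- chisel_flat_2: flat steel chisel 200 x 21 x 12 mm waiting to be honed, lying loose beyond the two stones; leave it alone. Origin under its middle, y along its length.
- wax_tin: round flat tin, 76 mm across and 32 mm high, loose; leave it alone. Origin at the centre of its underside.

How it is judged:
By the outcome, as a careful person would: the job done as asked, in the order asked, and still so for the second after the job is handed in, with the robot touching nothing.
It also fails if it takes over 53 s, if anything falls off the work surface, if the arm or the gripper's body presses on something with over 40 N, if the wrist force passes 120 N, or if a joint passes its speed limit or range.

## Working session

There is one attempt and no reset: what is moved stays moved. The work goes in short steps, Python scripts to look and compute and a tool call to move; the robot and the scene stay as the last step left them, time stands still between calls to the robot, and variables do not carry over. Pictures are saved under pics/ and viewed, and the job is handed in when it is done.

Besides the shell and the picture viewer there is one more tool, called after "Request:" as name(argument=value, ...), one argument or row to a line, values as JSON. arm_command: Moves the arm, as the interface text tells. Its arguments: {"type":"object","properties":{"increments":{"type":"array","items":{"type":"array","items":{"type":"number"}}},"force":{"type":"number"}},"required":["increments"]}

```bash
ls -la; mkdir -p pics; cat > h.py <<'E'
import numpy as np, cv2
from plant import arm, imaging, spotter
def px2w(cam,r,c,z=None,depth=None):
    i=imaging.camera_info(cam);K=np.array(i['intrinsics']);T=np.linalg.inv(np.array(i['world_to_cam']))
    d=np.array([(c-K[0,2])/K[0,0],-(r-K[1,2])/K[1,1],-1.0])
    o=T[:3,3];v=T[:3,:3]@d
    if z is not None: return o+v*(z-o[2])/v[2]
    return o+v*depth
E
python3 - <<'E'
from h import *
s=arm.observe();print(s)
for c in ['scene','top']:
    p,d=imaging.capture(c);cv2.imwrite(f'pics/{c}0.png',p);np.save(f'{c}0.npy',d);i=imaging.camera_info(c);print(i)
    for n in ['whetstone_blue','stone_holder','bed_level','jaw_nominal','whetstone_slip','chisel_flat_2','wax_tin']:
        try:
            print(c,n,[(x['pixel'],round(x['score'],2)) for x in spotter.spot_point(c,n)][:2])
        except Exception as e: print(e)
print(arm.observe()['t'])
E
```

```text
total 12
drwxr-xr-x  3 agent agent 4096 Dec  6 14:48 .
drwxr-xr-x 23 root  root  4096 Dec  6 14:48 ..
drwxr-xr-x  2 agent agent 4096 Dec  6 14:48 pics
{'t': 0.0, 'joint_positions': array([ 6.10262264e+01,  1.51715125e+01,  9.19797038e+01,  1.80963928e-04,
        7.29772766e+01, -2.11404659e+00]), 'joint_vel': array([ 0.07428282, -0.05792306, -0.04788869,  0.03902794, -0.07056814,
        0.01115218]), 'joint_efforts': array([-2.73776368e-04, -5.15145671e+01, -3.67304850e+01, -1.54077525e-04,
        1.33256221e-02,  1.84319717e-06]), 'tcp_pos': array([0.30459714, 0.60150661, 0.207249  ]), 'tool_rot': array([[-8.92114858e-01,  4.51807365e-01, -1.08898882e-03],
       [ 4.51808669e-01,  8.92112708e-01, -1.96047590e-03],
       [ 8.57433207e-05, -2.24098427e-03, -9.99997485e-01]]), 'ft_force': array([ 0.29193863, -0.40678774,  0.79298914]), 'wrist_torque': array([ 0.00966302,  0.02128396, -0.00696076]), 'finger_gap': 0.08544397844183702}
{'intrinsics': array([[450.74575245,   0.        , 317.5195691 ],
       [  0.        , 450.74575245, 242.37810097],
       [  0.        ,   0.       
[... 703 characters left out ...]
08763, 238.66739213],
       [  0.        ,   0.        ,   1.        ]]), 'world_to_cam': array([[-0.02520739, -0.99964075, -0.00910796, -0.00641213],
       [ 0.99151999, -0.02616241,  0.12729351, -0.60782583],
       [-0.12748606, -0.00582199,  0.99182327, -0.81879525],
       [ 0.        ,  0.        ,  0.        ,  1.        ]])}
top whetstone_blue [([289.0, 262.2], 0.58), ([297.4, 180.6], 0.24)]
top stone_holder [([291.1, 375.1], 0.8)]
top bed_level [([287.2, 380.4], 0.65), ([267.4, 452.5], 0.65)]
top jaw_nominal [([252.2, 369.4], 0.94), ([289.3, 376.7], 0.35)]
top whetstone_slip [([297.7, 178.9], 0.88)]
top chisel_flat_2 [([169.0, 216.7], 0.75)]
top wax_tin [([267.8, 452.5], 0.8)]
0.8
```

View pics/top0.png

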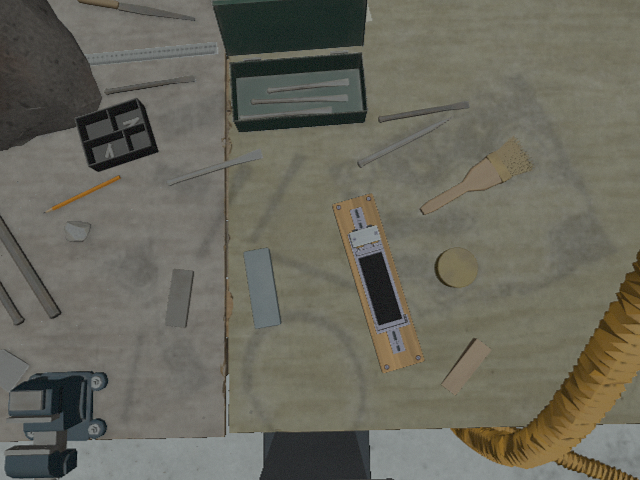

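View pics/scene0.png

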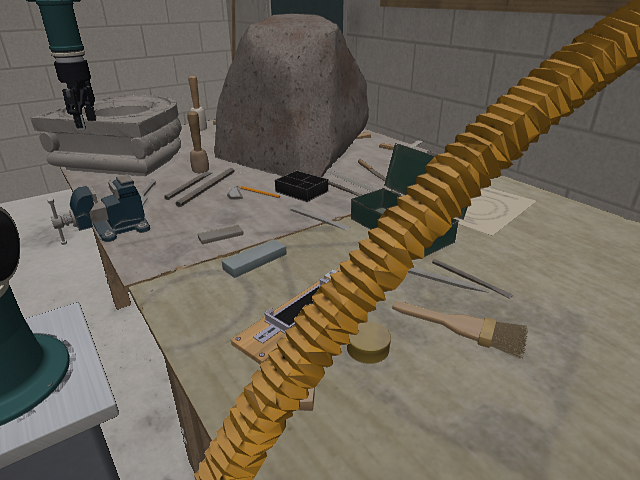

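```bash
python3 - <<'E'
from h import *
for n,r,c,z in [('blue',289,262,.0),('holder',291,375,0),('bed',287.2,380.4,.018),('jaw',252.2,369.4,.018),('slip',297.7,178.9,0),('chis',169,216.7,0),('tin',267.8,452.5,0)]:
    print(n,px2w('top',r,c,z).round(4))
for n,r,c,z in [('blue',263.2,253.8,.0),('holder',316.6,306.9,0),('bed',306.4,304.9,.018),('jaw',286.8,326.7,.018)]:
    print(n,px2w('scene',r,c,z).round(4))
d=np.load('top0.npy')
print(d[230:350:6,240:280:4].round(3))
E
```

```text
blue [0.5155 0.0884 0.    ]
holder [ 0.5059 -0.1335  0.    ]
bed [ 0.5128 -0.142   0.018 ]
jaw [ 0.5809 -0.1236  0.018 ]
slip [0.5026 0.2521 0.    ]
chis [0.761  0.1785 0.    ]
tin [ 0.5475 -0.288   0.    ]
blue [0.5133 0.0791 0.    ]
holder [ 0.5082 -0.155   0.    ]
bed [ 0.5102 -0.1455  0.018 ]
jaw [ 0.583  -0.1161  0.018 ]
[[0.903 0.901 0.903 0.9   0.898 0.901 0.9   0.905 0.899 0.904]
 [0.899 0.9   0.902 0.9   0.9   0.898 0.899 0.898 0.902 0.897]
 [0.9   0.9   0.898 0.899 0.9   0.898 0.901 0.897 0.898 0.898]
 [0.897 0.897 0.896 0.895 0.895 0.896 0.872 0.878 0.898 0.893]
 [0.894 0.87  0.871 0.869 0.871 0.87  0.868 0.871 0.896 0.893]
 [0.893 0.87  0.867 0.865 0.868 0.868 0.866 0.868 0.892 0.894]
 [0.893 0.891 0.867 0.865 0.867 0.866 0.868 0.864 0.889 0.89 ]
 [0.889 0.89  0.865 0.865 0.866 0.863 0.866 0.863 0.87  0.889]
 [0.892 0.889 0.863 0.861 0.865 0.865 0.861 0.863 0.862 0.888]
 [0.889 0.886 0.862 0.86  0.86  0.861 0.862 0.861 0.859 0.884]
 [0.885 0.888 0.889 0.862 0.861 0.86  0.858 0.86  0.86  0.886]
 [0.883 0.885 0.883 0.858 0.859 0.862 0.858 0.858 0.856 0.867]
 [0.881 0.881 0.883 0.857 0.858 0.855 0.859 0.859 0.861 0.857]
 [0.883 0.885 0.88  0.    0.856 0.854 0.858 0.852 0.853 0.855]
 [0.878 0.881 0.882 0.881 0.852 0.853 0.855 0.855 0.855 0.853]
 [0.878 0.877 0.879 0.879 0.853 0.856 0.853 0.854 0.852 0.853]
 [0.876 0.876 0.876 0.879 0.855 0.849 0.852 0.854 0.876 0.879]
 [0.877 0.875 0.875 0.875 0.876 0.875 0.876 0.874 0.871 0.873]
 [0.872 0.872 0.875 0.873 0.874 0.875 0.872 0.871 0.874 0.872]
 [0.873 0.87  0.872 0.872 0.869 0.873 0.873 0.874 0.871 0.871]]
```

```bash
python3 - <<'E'
from h import *
p=cv2.imread('pics/top0.png')
hsv=cv2.cvtColor(p,cv2.COLOR_BGR2HSV)
print('stone',p[290,262],hsv[290,262],'board',p[300,350],hsv[300,350],hsv[350,380],'bench',hsv[290,300])
m=cv2.inRange(hsv,(88,25,90),(115,120,220));m[:, :235]=0;m[:230]=0;m[345:]=0;m[:,290:]=0
c=max(cv2.findContours(m,0,1)[0],key=cv2.contourArea);r=cv2.minAreaRect(c);b=cv2.boxPoints(r);print(r)
w=np.array([px2w('top',y,x,.025) for x,y in b]);print(w.round(4),w.mean(0));
e=[np.linalg.norm(w[i]-w[i-1]) for i in range(4)];print(e)
m=cv2.inRange(hsv,(8,95,90),(22,255,255));m[:180]=0;m[385:]=0;m[:,:325]=0;m[:,428:]=0
cv2.imwrite('pics/m.png',m)
c=max(cv2.findContours(m,0,1)[0],key=cv2.contourArea);r=cv2.minAreaRect(c);b=cv2.boxPoints(r);print(r)
w=np.array([px2w('top',y,x,.014) for x,y in b]);print(w.round(4),w.mean(0))
e=[np.linalg.norm(w[i]-w[i-1]) for i in range(4)];print(e)
for i in range(4):
    d=w[i]-w[i-1];print(np.degrees(np.arctan2(d[1],d[0])))
cv2.imwrite('pics/crop.png',cv2.resize(p[180:390,230:440],None,fx=2.8,fy=2.8,interpolation=cv2.INTER_CUBIC))
print(imaging.camera_info('wrist'))
E
```

```text
stone [115 114 106] [ 93  20 115] board [102 119 119] [ 30  36 119] [ 18 106 142] bench [ 27  41 111]
((259.0, 314.5), (14.0, 25.0), 0.0)
[[0.444  0.1048 0.025 ]
 [0.4908 0.1045 0.025 ]
 [0.4902 0.0778 0.025 ]
 [0.4433 0.0783 0.025 ]] [0.467071   0.09134294 0.025     ]
[np.float64(0.026524669035371966), np.float64(0.0468646679590269), np.float64(0.02671096626148345), np.float64(0.046848562339147075)]
((377.6802062988281, 282.4388427734375), (176.17349243164062, 43.387577056884766), 73.22877502441406)
[[ 0.6784 -0.0528  0.014 ]
 [ 0.7015 -0.136   0.014 ]
 [ 0.3729 -0.2187  0.014 ]
 [ 0.3517 -0.1392  0.014 ]] [ 0.52612081 -0.13667961  0.014     ]
[np.float64(0.3378688613792715), np.float64(0.0863666679189514), np.float64(0.33883042819184833), np.float64(0.08226525133615445)]
14.811694687510718
-74.50099259848936
-165.8808256479602
104.88078594963494
{'intrinsics': array([[354.20926231,   0.        , 324.17305158],
       [  0.        , 354.20926231, 239.89699531],
       [  0.        ,   0.        ,   1.        ]]), 'T_tool_cam': array([[ 2.51476435e-04,  9.45047000e-01,  3.26934404e-01,
         8.31512840e-02],
       [ 9.99999656e-01,  2.05719227e-05, -8.28660977e-04,
        -7.19355986e-05],
       [-7.89849240e-04,  3.26934500e-01, -9.45046670e-01,
        -1.65625871e-01],
       [ 0.00000000e+00,  0.00000000e+00,  0.00000000e+00,
         1.00000000e+00]])}
```

View pics/crop.png

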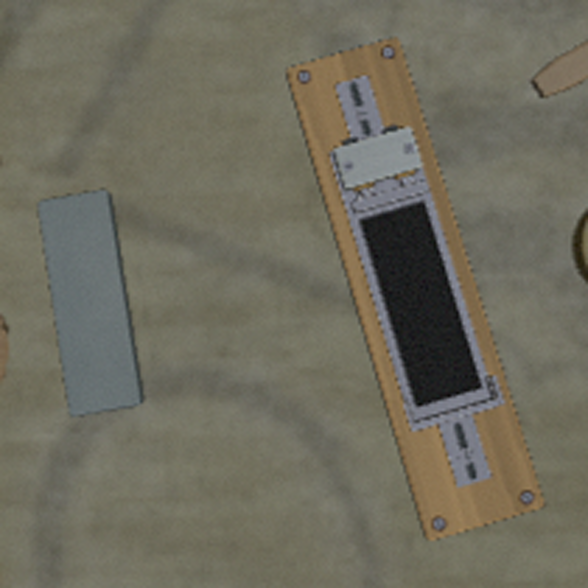

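```bash
python3 - <<'E'
from h import *
C=[(39,200),(108,190),(139,404),(69,415)]
w=np.array([px2w('top',180+y/2.8-.3,230+x/2.8-.3,.025) for x,y in C]);print(w.round(4),w.mean(0))
for i in range(4):
    d=w[i]-w[i-1];print(np.linalg.norm(d),np.degrees(np.arctan2(d[1],d[0])))
cat=0
E
cat >> h.py <<'E'
def plan(x,y,z,yawx):
    "print tool-frame shift & twist from present pose to target (yawx=yaw deg of tool x)"
    s=arm.observe();R=s['tool_rot'];d=R.T@(np.array([x,y,z])-s['tcp_pos'])*1000
    y0=np.arctan2(R[1,0],R[0,0]);tw=-((np.radians(yawx)-y0+np.pi)%(2*np.pi)-np.pi)
    print('t',s['t'],'pos',s['tcp_pos'].round(4),'yaw',np.degrees(y0).round(2),'shift mm',d.round(1),'twist',round(tw,3),'ft',s['ft_force'].round(1),'gap',round(s['finger_gap'],4))
    return d,tw
E
python3 -c "
from h import *
plan(.44,.1,.2,188)"
```

```text
[[0.5887 0.12   0.025 ]
 [0.5944 0.0723 0.025 ]
 [0.4483 0.053  0.025 ]
 [0.4422 0.1004 0.025 ]] [0.51837959 0.08640408 0.025     ]
0.14782913995165747 7.6355989141274385
0.04810620656059786 -83.1996000756513
0.14733697423694989 -172.47081972765145
0.04782789441137766 97.38546683110941
t 0.8 pos [0.305  0.6022 0.2086] yaw 153.14 shift mm [-347.4 -387.     8.6] twist -0.608 ft [-0.1  0.3  0.5] gap 0.0854
```

Request:
arm_command(
  increments=[
    [85, -29, -32.2, 0, 0],
    [85, -29, -32.2, 0, 0],
    [85, -29, -32.2, 0, 0],
    [85, -29, -32.2, 0, 0],
    [85, -29, -32.2, 0, 0],
  ],
  force=40,
)

```text
t: 1.3
tcp_pos: [0.3618, 0.3915, 0.2087]
tool_rot: [[-0.892, 0.451, 0.0], [0.451, 0.892, 0.0], [-0.0, 0.0, -1.0]]
ft_force: [0.4, -0.1, 0.6]
finger_gap: 0.0849
```

Request:
arm_command(
  increments=[
    [85, -29, -32.2, 0, 0],
    [85, -29, -32.2, 0, 0],
    [85, -29, -32.2, 0, 0],
    [85, -29, -32.2, 0, 0],
    [85, -29, -32.2, 0, 0],
  ],
)

```text
t: 1.8
tcp_pos: [0.4184, 0.1823, 0.209]
tool_rot: [[-0.892, 0.451, 0.001], [0.451, 0.892, 0.0], [-0.001, 0.001, -1.0]]
ft_force: [0.6, 0.8, 0.4]
finger_gap: 0.085
```

Request:
arm_command(
  increments=[
    [85, -29, -32.2, 0, 0],
    [85, -29, -32.2, 0, -0.15],
    [85, 0, 0, 0, -0.15],
    [85, 0, 0, 0, -0.15],
    [85, 0, 0, 0, -0.15],
  ],
)

```text
t: 2.3
tcp_pos: [0.44, 0.104, 0.2088]
tool_rot: [[-0.993, -0.12, 0.0], [-0.12, 0.993, 0.0], [-0.0, 0.0, -1.0]]
ft_force: [0.4, -0.1, 0.6]
finger_gap: 0.0851
```

```bash
cat >> h.py <<'E'
def wpx(s,r,c,z):
    i=imaging.camera_info('wrist');K=np.array(i['intrinsics']);T=np.eye(4);T[:3,:3]=s['tool_rot'];T[:3,3]=s['tcp_pos'];T=T@np.array(i['T_tool_cam'])
    d=np.array([(c-K[0,2])/K[0,0],-(r-K[1,2])/K[1,1],-1.0]);o=T[:3,3];v=T[:3,:3]@d
    return o+v*(z-o[2])/v[2]
def wproj(s,P):
    i=imaging.camera_info('wrist');K=np.array(i['intrinsics']);T=np.eye(4);T[:3,:3]=s['tool_rot'];T[:3,3]=s['tcp_pos'];T=T@np.array(i['T_tool_cam'])
    q=np.linalg.inv(T)@np.append(P,1);return (K[0,2]+K[0,0]*q[0]/-q[2],K[1,2]+K[1,1]*(-q[1])/-q[2])
E
python3 - <<'E'
from h import *
import pickle
s=arm.observe();p,d=imaging.capture('wrist');cv2.imwrite('pics/w1.png',p);pickle.dump((s,d),open('w1.pkl','wb'))
plan(.44,.1,.2,187.3)
E
```

```text
t 2.35 pos [0.4399 0.1043 0.2088] yaw -172.78 shift mm [ 0.5 -4.2  8.8] twist -0.001 ft [-0.2  0.5  0.1] gap 0.085
```

View pics/w1.png

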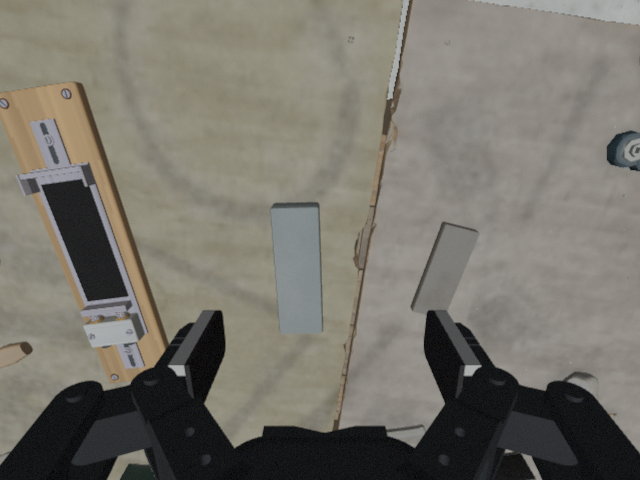

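```bash
python3 - <<'E'
from h import *
import pickle
s,d=pickle.load(open('w1.pkl','rb'));p=cv2.imread('pics/w1.png')
a=cv2.resize(p[190:345,255:340],None,fx=5,fy=5,interpolation=cv2.INTER_CUBIC)[:600]
b=cv2.resize(p[75:390,0:180],None,fx=2,fy=2,interpolation=cv2.INTER_CUBIC)[:600]
o=np.zeros((600,800,3),np.uint8);o[:,:425]=a;o[:,430:790]=b;cv2.imwrite('pics/w1c.png',o)
C=[(273,208.5),(319.5,207.5),(323,332),(280.5,334)]
w=np.array([wpx(s,y,x,.025) for x,y in C]);print(w.round(4),w.mean(0))
for i in range(4):
    dd=w[i]-w[i-1];print(np.linalg.norm(dd),np.degrees(np.arctan2(dd[1],dd[0])))
E
```

```text
[[0.4503 0.0525 0.025 ]
 [0.4436 0.0992 0.025 ]
 [0.5888 0.1201 0.025 ]
 [0.5973 0.0719 0.025 ]] [0.51999541 0.08594303 0.025     ]
0.14821051206993321 -172.49137461012663
0.04711369169299437 98.14439300058402
0.14661350520899225 8.209026045813282
0.04894939047325491 -79.99653819682449
```

View pics/w1c.png

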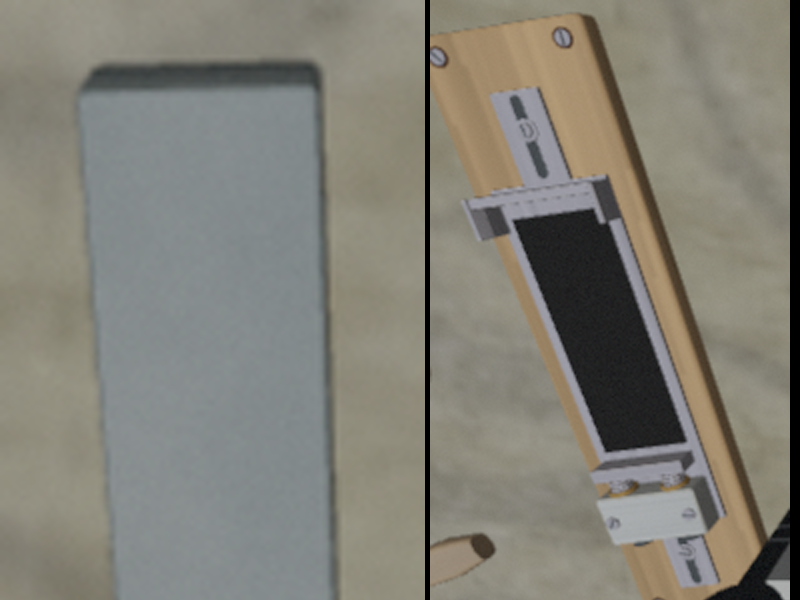

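```bash
python3 -c "
from h import *
plan(.4774,.0807,.003,187.5)"
```

```text
t 2.35 pos [0.4399 0.1043 0.2088] yaw -172.78 shift mm [-34.1 -28.1 205.8] twist -0.005 ft [-0.2  0.5  0.1] gap 0.085
```

Request:
arm_command(
  increments=[
    [85, -17, -14, 30, -0.005],
    [85, -17.1, -14.1, 40, 0],
    [85, 0, 0, 40, 0],
    [85, 0, 0, 45, 0],
    [85, 0, 0, 25, 0],
  ],
)

```text
t: 2.85
tcp_pos: [0.4745, 0.0804, 0.0252]
tool_rot: [[-0.993, -0.117, -0.005], [-0.117, 0.993, -0.001], [0.005, -0.0, -1.0]]
ft_force: [-0.7, 0.3, 0.8]
finger_gap: 0.085
```

Request:
arm_command(
  increments=[
    [85, 0, 0, 13, 0],
    [85, 0, 0, 7, 0],
    [85, 0, 0, 4, 0],
    [85, 0, 0, 1.8, 0],
    [85, 0, 0, 0, 0],
  ],
)

```text
t: 3.35
tcp_pos: [0.4782, 0.081, 0.0039]
tool_rot: [[-0.993, -0.12, 0.002], [-0.12, 0.993, 0.0], [-0.002, -0.0, -1.0]]
ft_force: [-1.0, -1.0, 0.6]
finger_gap: 0.0851
```

```bash
python3 - <<'E'
from h import *
import pickle
s=arm.observe();p,d=imaging.capture('wrist');cv2.imwrite('pics/w2.png',p);pickle.dump((s,d),open('w2.pkl','wb'))
plan(.4774,.0807,.003,187.5)
E
```

```text
t 3.4 pos [0.4782 0.081  0.004 ] yaw -173.11 shift mm [ 0.8 -0.2  1. ] twist -0.011 ft [-0.4 -0.  -0.6] gap 0.0846
```

View pics/w2.png

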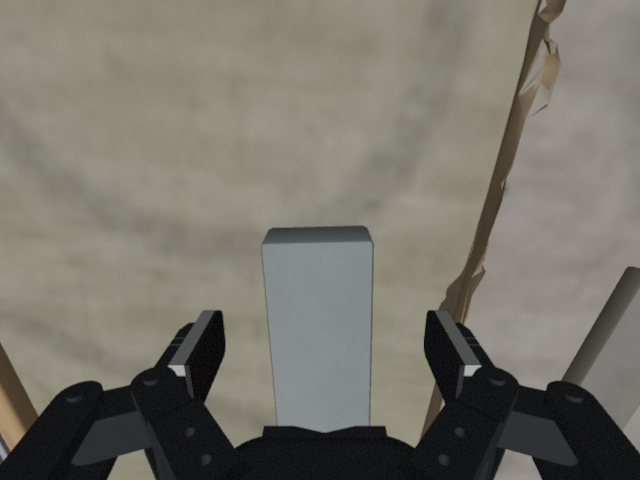

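```bash
python3 - <<'E'
from h import *
import pickle
s,d=pickle.load(open('w2.pkl','rb'))
a=wpx(s,243,264,.025);b=wpx(s,240.5,372,.025);m=(a+b)/2;print(a,b,np.linalg.norm(a-b)); dd=s['tool_rot'].T@(m-s['tcp_pos']);print('heel in tool frame',dd)
E
```

```text
[0.44968092 0.05070207 0.025     ] [0.44293515 0.09693929 0.025     ] 0.046726720725124245
heel in tool frame [ 0.03248256 -0.00329279 -0.02113689]
```

Request:
arm_command(
  increments=[
    [85, 0, 0, 1, -0.02],
    [50, 0, 0, 0, 0],
    [45, 0, 0, 0, 0],
    [45, 0, 0, 0, 0],
    [45, 0, 0, 0, 0],
  ],
  force=20,
)

```text
t: 3.9
tcp_pos: [0.477, 0.0808, 0.0018]
tool_rot: [[-0.99, -0.14, -0.0], [-0.14, 0.99, 0.0], [0.0, 0.0, -1.0]]
ft_force: [-0.1, -0.7, -0.1]
finger_gap: 0.0453
```

Request:
arm_command(
  increments=[
    [40, 0, 0, 0, 0],
    [40, 0, 0, 0, 0],
    [40, 0, 0, 0, 0],
    [40, 0, 0, 0, 0],
    [40, 0, 0, 0, 0],
  ],
  force=20,
)

```text
t: 4.4
tcp_pos: [0.477, 0.0808, 0.0018]
tool_rot: [[-0.99, -0.14, -0.0], [-0.14, 0.99, 0.0], [0.0, 0.0, -1.0]]
ft_force: [0.2, -0.5, -0.1]
finger_gap: 0.0401
```

```bash
python3 - <<'E'
from h import *
import pickle
s=arm.observe();p,d=imaging.capture('wrist');cv2.imwrite('pics/w3.png',p);pickle.dump((s,d),open('w3.pkl','wb'))
plan(.4774,.0807,.003,187.5)
E
```

```text
t 4.45 pos [0.477  0.0808 0.0018] yaw -171.96 shift mm [-0.4 -0.2 -1.2] twist 0.009 ft [-0.3 -0.5 -0.7] gap 0.0401
```

View pics/w3.png

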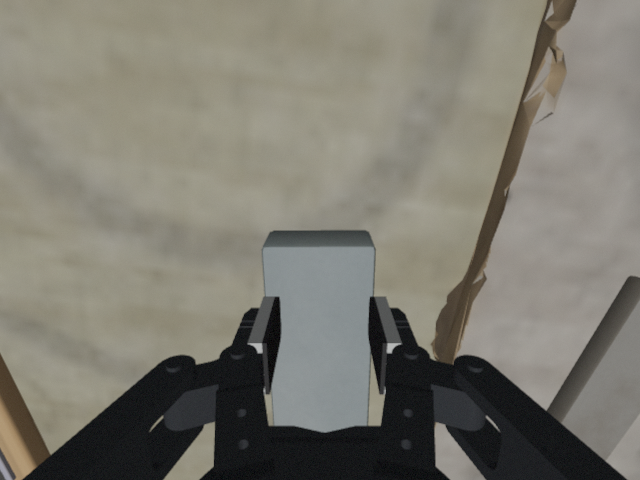

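```bash
python3 - <<'E'
from h import *
import pickle
s,d=pickle.load(open('w3.pkl','rb'));p=cv2.imread('pics/w3.png')
print('tcp px',wproj(s,s['tcp_pos']),'grasp',wproj(s,s['tcp_pos']+s['tool_rot']@[0,0,-.019]))
R=s['tool_rot']
for y in (-.025,.025,-.02,.02):
  for z in (0,-.005,-.023,-.03): print(y,z,np.round(wproj(s,s['tcp_pos']+R@[0.011,y,z]),0),np.round(wproj(s,s['tcp_pos']+R@[-.011,y,z]),0))
for r in (250,290,300,320,350,380): print(r,[(c,float(d[r,c].round(3))) for c in (255,262,268,272,276,280,284,290,320,360,366,372,378,384)])
cv2.imwrite('pics/w3c.png',cv2.resize(p[220:440,230:410],None,fx=2.7,fy=2.7,interpolation=cv2.INTER_CUBIC))
E
```

```text
tcp px (np.float64(325.3289462469653), np.float64(287.2871448817493)) grasp (np.float64(325.4683643872107), np.float64(305.698483147905))
-0.025 0 [276. 268.] [278. 306.]
-0.025 -0.005 [275. 272.] [277. 311.]
-0.025 -0.023 [270. 288.] [272. 331.]
-0.025 -0.03 [267. 296.] [270. 340.]
0.025 0 [374. 268.] [373. 306.]
0.025 -0.005 [376. 272.] [374. 311.]
0.025 -0.023 [381. 288.] [379. 331.]
0.025 -0.03 [384. 296.] [381. 340.]
-0.02 0 [286. 268.] [287. 306.]
-0.02 -0.005 [285. 272.] [287. 311.]
-0.02 -0.023 [281. 288.] [283. 331.]
-0.02 -0.03 [279. 296.] [281. 340.]
0.02 0 [365. 268.] [363. 306.]
0.02 -0.005 [366. 272.] [364. 311.]
0.02 -0.023 [370. 288.] [368. 331.]
0.02 -0.03 [372. 296.] [370. 340.]
250 [(255, 0.1770000010728836), (262, 0.15399999916553497), (268, 0.15199999511241913), (272, 0.15199999511241913), (276, 0.15299999713897705), (280, 0.15199999511241913), (284, 0.15199999511241913), (290, 0.15199999511241913), (320, 0.15299999713897705), (360, 0.15199999511241913), (366, 0.1509999930858612), (372, 0.1509999930858612), (378, 0.1770000010728836), (384, 0.17900000512599945)]
2
[... 1224 characters left out ...]
9999797344208), (272, 0.1340000033378601), (276, 0.1459999978542328), (280, 0.1679999977350235), (284, 0.1679999977350235), (290, 0.16899999976158142), (320, 0.16899999976158142), (360, 0.16899999976158142), (366, 0.16899999976158142), (372, 0.15000000596046448), (378, 0.13300000131130219), (384, 0.12200000137090683)]
380 [(255, 0.10400000214576721), (262, 0.12200000137090683), (268, 0.12700000405311584), (272, 0.13600000739097595), (276, 0.17399999499320984), (280, 0.17299999296665192), (284, 0.17499999701976776), (290, 0.17499999701976776), (320, 0.17399999499320984), (360, 0.0), (366, 0.17399999499320984), (372, 0.20499999821186066), (378, 0.13199999928474426), (384, 0.12600000202655792)]
```

View pics/w3c.png

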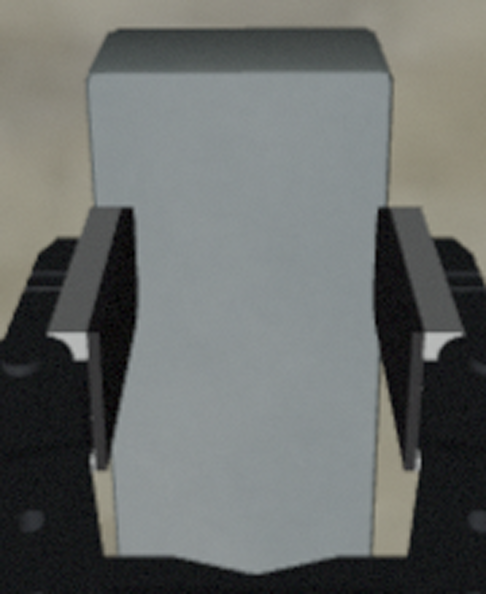

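```bash
python3 - <<'E'
from h import *
import pickle
def tool(s,d,r,c):
    i=imaging.camera_info('wrist');K=np.array(i['intrinsics']);T=np.array(i['T_tool_cam']);z=d[r,c]
    return (T@np.array([(c-K[0,2])/K[0,0]*z,-(r-K[1,2])/K[1,1]*z,-z,1]))[:3]
for f in ('w2','w3'):
    s,d=pickle.load(open(f+'.pkl','rb'))
    P=[(298,270),(298,276),(300,278),(310,278),(320,278),(340,278),(340,270),(298,374),(298,380),(320,374)] if f=='w3' else [(312,213),(312,217),(320,220),(340,221),(313,433),(330,430),(345,430)]
    for r,c in P: print(f,r,c,(tool(s,d,r,c)*1000).round(1))
E
```

```text
w2 312 213 [  9.9 -45.  -41.5]
w2 312 217 [ 10.3 -43.2 -42.1]
w2 320 220 [  5.3 -43.1 -39.8]
w2 340 221 [ -2.4 -42.6 -42.6]
w2 313 433 [ 10.8  42.1 -43.6]
w2 330 430 [  2.2  42.1 -42.4]
w2 345 430 [ -2.6  41.7 -45.6]
w3 298 270 [  9.9 -23.9 -29.7]
w3 298 276 [  9.7 -21.4 -29.4]
w3 300 278 [  9.5 -20.4 -30.8]
w3 310 278 [  5.  -20.5 -31.5]
w3 320 278 [  1.4 -20.4 -33.7]
w3 340 278 [ -7.3 -20.5 -35.6]
w3 340 270 [  5.6 -20.6 -54.1]
w3 298 374 [  9.8  20.9 -29.6]
w3 298 380 [ 10.   23.4 -30. ]
w3 320 374 [  6.6  19.4 -42. ]
```

```bash
python3 - <<'E'
from h import *
import pickle
def tool(s,d,r,c):
    i=imaging.camera_info('wrist');K=np.array(i['intrinsics']);T=np.array(i['T_tool_cam']);z=d[r,c]
    return (T@np.array([(c-K[0,2])/K[0,0]*z,-(r-K[1,2])/K[1,1]*z,-z,1]))[:3]
for f in ('w1','w2','w3'):
    s,d=pickle.load(open(f+'.pkl','rb'))
    print(f,s['tcp_pos'][2])
    for r,c in [(100,200),(100,420),(250,250),(250,320),(300,320),(350,320),(400,320)]: print(r,c,(tool(s,d,r,c)*1000).round(1))
s,d=pickle.load(open('w3.pkl','rb'))
for r in range(290,400,10): print(r,[(tool(s,d,r,c)*1000).round(0)[2] for c in range(240,292,4)])
E
```

```text
w1 0.20881183675121634
100 200 [  99.3 -122.6  208.3]
100 420 [ 99.4  93.8 209. ]
250 250 [-58.2 -84.2 208.3]
250 320 [-50.   -5.  186.6]
300 320 [-108.3   -5.1  184.1]
350 320 [-192.5   -5.7  209. ]
400 320 [-270.    -6.   207.8]
w2 0.003937308207767776
100 200 [ 90.6 -56.    4. ]
100 420 [90.6 42.1  3.8]
250 250 [ 19.2 -38.6   3.9]
250 320 [ 28.8  -2.4 -21.6]
300 320 [  3.9  -2.5 -20.6]
350 320 [-23.1  -2.6 -21. ]
400 320 [-52.9  -2.7 -21.7]
w3 0.0017642917978688138
100 200 [ 90.5 -55.1   1.3]
100 420 [90.5 41.2  0.5]
250 250 [ 19.8 -38.2   2.3]
250 320 [ 29.3  -2.4 -22.7]
300 320 [  5.6  -2.5 -23.8]
350 320 [-21.8  -2.6 -22.8]
400 320 [-51.4  -2.7 -23.2]
290 [np.float64(1.0), np.float64(2.0), np.float64(2.0), np.float64(2.0), np.float64(2.0), np.float64(2.0), np.float64(2.0), np.float64(-166.0), np.float64(-24.0), np.float64(-24.0), np.float64(-23.0), np.float64(-24.0), np.float64(-24.0)]
300 [np.float64(1.0), np.float64(0.0), np.float64(1.0), np.float64(1.0), np.float64(2.0), np.float64(2.0), np.float64(-31.0), np.float64(-32.0), np.float64(-31.0), np.float64(-32.0), np.float64(-
[... 1606 characters left out ...]
77.0), np.float64(-77.0), np.float64(-77.0), np.float64(-67.0), np.float64(-62.0), np.float64(-63.0), np.float64(-55.0), np.float64(-25.0), np.float64(-23.0), np.float64(-24.0), np.float64(-24.0)]
380 [np.float64(-82.0), np.float64(-83.0), np.float64(-82.0), np.float64(-82.0), np.float64(-82.0), np.float64(-82.0), np.float64(-62.0), np.float64(-62.0), np.float64(-55.0), np.float64(-24.0), np.float64(-24.0), np.float64(-23.0), np.float64(-23.0)]
390 [np.float64(-91.0), np.float64(-91.0), np.float64(-91.0), np.float64(-91.0), np.float64(-92.0), np.float64(-92.0), np.float64(-62.0), np.float64(-62.0), np.float64(-23.0), np.float64(-23.0), np.float64(-24.0), np.float64(-23.0), np.float64(-24.0)]
```

Request:
arm_command(
  increments=[
    [80, 0, 0, 0, 0],
    [80, 0, 0, 0, 0],
    [80, 0, 0, 2, 0],
    [80, 0, 0, 6, 0],
    [80, 0, 0, 6, 0],
  ],
  force=20,
)

```text
t: 4.95
tcp_pos: [0.477, 0.0808, -0.0127]
tool_rot: [[-0.99, -0.14, 0.0], [-0.14, 0.99, 0.0], [-0.0, -0.0, -1.0]]
ft_force: [-0.4, 0.2, 0.2]
finger_gap: 0.08
```

Request:
arm_command(
  increments=[
    [75, 0, 0, 5, 0],
    [70, 0, 0, 4, 0],
    [65, 0, 0, 3, 0],
    [62, 0, 0, 0, 0],
    [60, 0, 0, 0, 0],
  ],
)

```text
t: 5.45
tcp_pos: [0.477, 0.0808, -0.0243]
tool_rot: [[-0.99, -0.14, -0.0], [-0.14, 0.99, -0.0], [0.0, -0.0, -1.0]]
ft_force: [0.4, -0.3, 0.8]
finger_gap: 0.0602
```

```bash
python3 - <<'E'
from h import *
import pickle
s=arm.observe();p,d=imaging.capture('wrist');cv2.imwrite('pics/w4.png',p);pickle.dump((s,d),open('w4.pkl','wb'))
plan(.4774,.0807,.003,187.5)
E
```

```text
t 5.5 pos [ 0.4772  0.0808 -0.0241] yaw -171.96 shift mm [ -0.2  -0.1 -27.1] twist 0.009 ft [-0.7  0.3  0.6] gap 0.0598
```

View pics/w4.png

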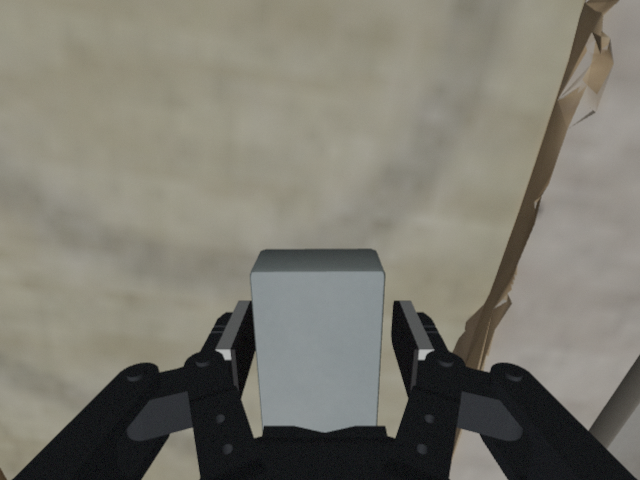

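Request:
arm_command(
  increments=[
    [60, 0, 0, 4, 0],
    [45, 0, 0, 0, 0],
    [40, 0, 0, 0, 0],
    [40, 0, 0, 0, 0],
    [40, 0, 0, 0, 0],
  ],
  force=20,
)

```text
t: 6.0
tcp_pos: [0.4796, 0.0809, -0.0257]
tool_rot: [[-0.99, -0.14, 0.004], [-0.14, 0.99, 0.0], [-0.004, -0.0, -1.0]]
ft_force: [-2.1, -0.9, 16.0]
finger_gap: 0.05
```

```bash
python3 - <<'E'
from h import *
s=arm.observe();print(s['tcp_pos'],s['ft_force'],s['wrist_torque'],s['finger_gap'],s['t'])
E
```

```text
[ 0.47964067  0.08088696 -0.02568483] [-2.12939422 -0.9368904  16.0438235 ] [-0.23956319  0.51437629  0.02180304] 0.04997951076070908 6.0
```

Request:
arm_command(
  increments=[
    [53, 0, 0, 0, 0],
    [54, 0, 0, -3, 0],
    [53, 0, 0, -3.5, 0],
    [40, 0, 0, 0, 0],
    [40, 0, 0, 0, 0],
  ],
  force=20,
)

```text
t: 6.5
tcp_pos: [0.4771, 0.0807, -0.0211]
tool_rot: [[-0.99, -0.14, -0.0], [-0.14, 0.99, -0.0], [0.0, -0.0, -1.0]]
ft_force: [-1.7, -1.3, 7.9]
finger_gap: 0.0498
```

```bash
python3 - <<'E'
from h import *
import pickle
s=arm.observe();print(s['tcp_pos'],s['ft_force'],s['wrist_torque'],s['finger_gap'],s['t'])
p,d=imaging.capture('wrist');cv2.imwrite('pics/w5.png',p);pickle.dump((s,d),open('w5.pkl','wb'))
E
```

```text
[ 0.47708645  0.08067787 -0.02110812] [-1.65273938 -1.26663734  7.89735431] [-0.18999436  0.3189763  -0.04885233] 0.04979553749451395 6.5
```

View pics/w5.png

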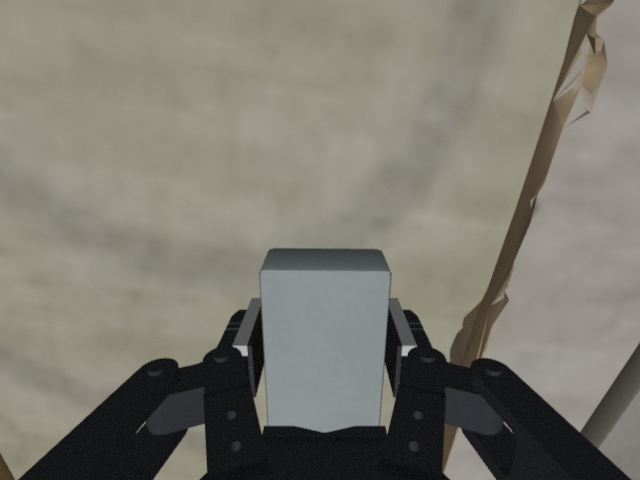

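Request:
arm_command(
  increments=[
    [40, 0, 0, -4, 0],
    [40, 0, 0, -6, 0],
    [40, 0, 0, -6, 0],
    [40, 0, 0, -4, 0],
    [40, 0, 0, 0, 0],
  ],
  force=20,
)

```text
t: 7.05
tcp_pos: [0.4776, 0.0809, -0.001]
tool_rot: [[-0.99, -0.14, 0.001], [-0.14, 0.99, 0.0], [-0.001, -0.0, -1.0]]
ft_force: [0.1, -0.0, -4.5]
finger_gap: 0.0496
```

```bash
cat >> h.py <<'E'
import pickle
def tpt(d,r,c):
    i=imaging.camera_info('wrist');K=np.array(i['intrinsics']);T=np.array(i['T_tool_cam']);z=d[r,c]
    return (T@np.array([(c-K[0,2])/K[0,0]*z,-(r-K[1,2])/K[1,1]*z,-z,1]))[:3]*1000
def snap(n,r0=280,r1=420):
    s=arm.observe();p,d=imaging.capture('wrist');cv2.imwrite(f'pics/{n}.png',p);pickle.dump((s,d),open(n+'.pkl','wb'))
    print('t',s['t'],'pos',s['tcp_pos'].round(4),'ft',s['ft_force'].round(1),'tq',s['wrist_torque'].round(2),'gap',round(s['finger_gap'],4))
    P=np.array([tpt(d,r,c) for r in range(r0,r1,4) for c in range(295,350,5) if d[r,c]>0.05])
    f=np.polyfit(P[:,0],P[:,2],1);res=np.abs(np.polyval(f,P[:,0])-P[:,2]);f=np.polyfit(P[res<4,0],P[res<4,2],1)
    print('stone tilt deg (heel up +):',-np.degrees(np.arctan(f[0])).round(2),'top z at x=0 tool:',f[1].round(1),'x range',P[:,0].min().round(0),P[:,0].max().round(0))
    return s,p,d,f
E
python3 - <<'E'
from h import *
snap('w6')
E
```

```text
t 7.05 pos [ 0.4776  0.0809 -0.001 ] ft [ 0.1 -0.  -4.5] tq [ 0.01  0.15 -0.  ] gap 0.0496
stone tilt deg (heel up +): 0.49 top z at x=0 tool: -46.4 x range -39.0 27.0
```

View pics/w6.png

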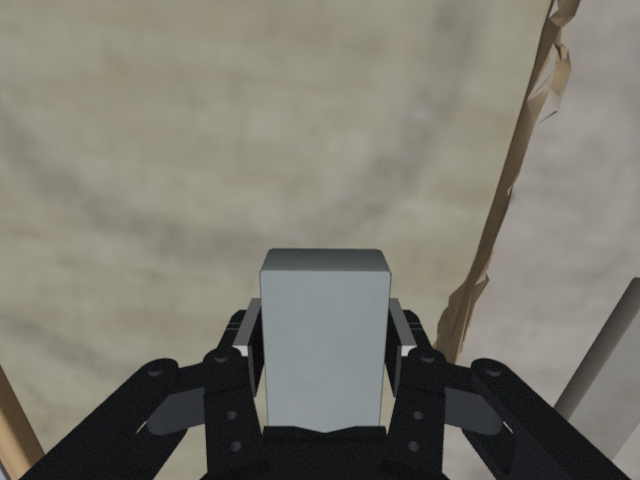

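Request:
arm_command(
  increments=[
    [40, 0, 0, -20, 0],
    [40, 0, 0, -50, 0],
    [40, 0, 0, 0, 0],
    [40, 0, 0, 0, 0],
    [40, 0, 0, 0, 0],
  ],
  force=20,
)

```text
t: 7.6
tcp_pos: [0.4755, 0.0806, 0.067]
tool_rot: [[-0.99, -0.14, -0.003], [-0.14, 0.99, -0.0], [0.003, 0.0, -1.0]]
ft_force: [0.1, -1.1, -4.4]
finger_gap: 0.0498
```

```bash
python3 - <<'E'
from h import *
snap('w7')
E
```

```text
t 7.6 pos [0.4755 0.0806 0.067 ] ft [ 0.1 -1.1 -4.4] tq [ 0.    0.18 -0.04] gap 0.0498
stone tilt deg (heel up +): 3.25 top z at x=0 tool: -46.2 x range -41.0 27.0
```

Request:
arm_command(
  increments=[
    [40, 0, 0, 15, 0],
    [40, 0, 0, 30, 0],
    [40, 0, 0, -50, 0],
    [40, 0, 0, 0, 0],
    [40, 0, 0, 0, 0],
  ],
  force=20,
)

```text
t: 8.15
tcp_pos: [0.4771, 0.0808, 0.0725]
tool_rot: [[-0.99, -0.14, -0.0], [-0.14, 0.99, -0.0], [0.0, 0.0, -1.0]]
ft_force: [-0.5, -0.9, -3.0]
finger_gap: 0.0496
```

```bash
python3 - <<'E'
from h import *
snap('w8')
E
```

```text
t 8.15 pos [0.4771 0.0808 0.0725] ft [-0.5 -0.9 -3. ] tq [-0.01  0.14 -0.01] gap 0.0496
stone tilt deg (heel up +): 21.25 top z at x=0 tool: -44.9 x range -67.0 30.0
```

Request:
arm_command(
  increments=[
    [40, 0, 0, 10, 0],
    [40, 0, 0, 18, 0],
    [40, 0, 0, 14, 0],
    [40, 0, 0, 8, 0],
    [40, 0.5, 0, 3, 0],
  ],
  force=20,
)

```text
t: 8.7
tcp_pos: [0.4744, 0.0805, 0.0189]
tool_rot: [[-0.99, -0.14, -0.004], [-0.14, 0.99, -0.001], [0.004, 0.0, -1.0]]
ft_force: [-5.9, -0.0, 3.0]
finger_gap: 0.0497
```

Request:
arm_command(
  increments=[
    [40, 1.5, 0, 4, 0],
    [40, 2, 0, 4, 0],
    [40, 1.5, 0, 4, 0],
    [40, 1.5, 0, 3, 0],
    [40, 0.5, 0, 1, 0],
  ],
)

```text
t: 9.2
tcp_pos: [0.47, 0.0798, 0.0043]
tool_rot: [[-0.99, -0.14, 0.001], [-0.14, 0.99, 0.0], [-0.001, -0.0, -1.0]]
ft_force: [-2.5, -0.5, 0.8]
finger_gap: 0.0496
```

```bash
python3 - <<'E'
from h import *
snap('w9')
E
```

```text
t 9.2 pos [0.47   0.0798 0.0043] ft [-2.5 -0.5  0.8] tq [0.01 0.18 0.05] gap 0.0496
stone tilt deg (heel up +): 11.94 top z at x=0 tool: -44.9 x range -51.0 29.0
```

View pics/w9.png

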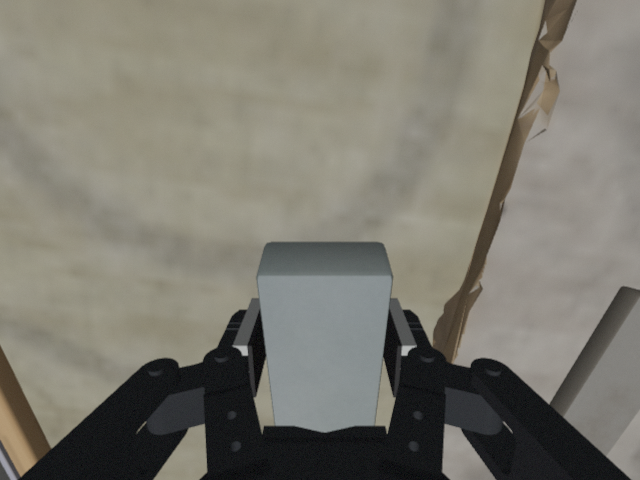

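```bash
python3 - <<'E'
from h import *
s,d=pickle.load(open('w9.pkl','rb'))
for r in (244,248,255,262,268,272,275,278,282,290,300): print(r,tpt(d,r,325).round(1))
plan(.44,-.04,.13,194.6)
E
```

```text
244 [ 35.3  -0.3 -31.9]
248 [ 34.6  -0.3 -34.6]
255 [ 34.1  -0.3 -40.8]
262 [ 32.8  -0.3 -44.6]
268 [ 31.4  -0.3 -46.9]
272 [ 31.   -0.3 -49.6]
275 [ 30.4  -0.3 -50.8]
278 [ 29.8  -0.3 -52. ]
282 [ 27.9  -0.3 -51.4]
290 [ 24.2  -0.3 -50.3]
300 [ 19.3  -0.3 -48.7]
t 9.25 pos [0.4699 0.0798 0.0042] yaw -171.96 shift mm [  46.3 -114.4 -125.8] twist -0.114 ft [-2.7 -1.   0.2] gap 0.0495
```

Request:
arm_command(
  increments=[
    [40, 0, 0, 0, 0],
    [40, 0, 0, 0, 0],
    [40, 0, 0, -10, 0],
    [40, 0, 0, -30, 0],
    [40, 0, 0, -40, 0],
  ],
  force=60,
)

```text
t: 9.75
tcp_pos: [0.4671, 0.0794, 0.0831]
tool_rot: [[-0.99, -0.14, -0.006], [-0.14, 0.99, -0.001], [0.006, 0.0, -1.0]]
ft_force: [1.2, -0.3, -4.3]
finger_gap: 0.0487
```

Request:
arm_command(
  increments=[
    [40, 10, -25, -17, 0],
    [40, 12, -35, -20, 0],
    [40, 12, -35, -10, 0],
    [40, 12, -19.4, 0, -0.114],
    [40, 0, 0, 0, 0],
  ],
)

```text
t: 10.25
tcp_pos: [0.4394, -0.0422, 0.132]
tool_rot: [[-0.968, -0.25, 0.001], [-0.25, 0.968, -0.001], [-0.0, -0.001, -1.0]]
ft_force: [-0.4, -0.1, -4.5]
finger_gap: 0.0484
```

```bash
python3 - <<'E'
from h import *
snap('w10')
E
```

```text
t 10.25 pos [ 0.4394 -0.0422  0.132 ] ft [-0.4 -0.1 -4.5] tq [ 0.    0.2  -0.03] gap 0.0484
stone tilt deg (heel up +): 12.48 top z at x=0 tool: -44.6 x range -52.0 29.0
```

View pics/w10.png

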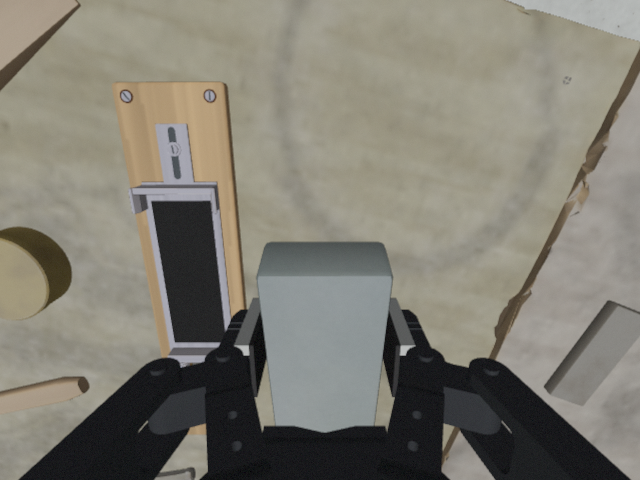

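```bash
python3 - <<'E'
from h import *
p=cv2.imread('pics/w10.png')
a=cv2.resize(p[75:225,105:255],None,fx=4,fy=4,interpolation=cv2.INTER_CUBIC);cv2.imwrite('pics/w10a.png',a)
a=cv2.resize(p[300:440,120:260],None,fx=4,fy=4,interpolation=cv2.INTER_CUBIC);cv2.imwrite('pics/w10b.png',a)
E
```

```text
(no output)
```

View pics/w10a.png

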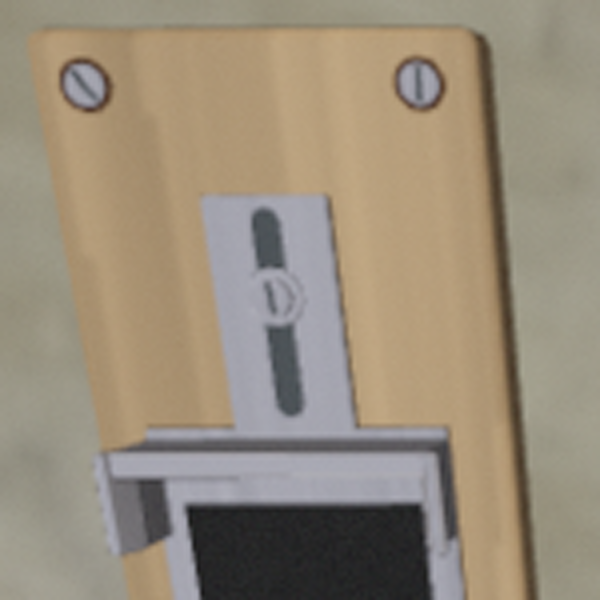

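View pics/w10b.png

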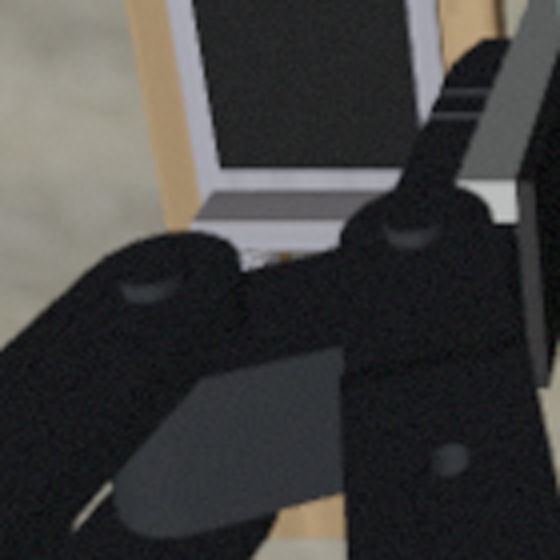

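```bash
python3 - <<'E'
from h import *
s,d=pickle.load(open('w10.pkl','rb'))
A=lambda x,y:(75+y/4-.4,105+x/4-.4)
B=lambda x,y:(300+y/4-.4,120+x/4-.4)
yaw=np.radians(14.6)
pts={'board L':(A(30,28),.014),'board R':(A(478,30),.014),'boardleft edge low':(A(97,440),.014),'stop in L':(A(165,479),.032),'stop in R':(A(425,476),.032),'stop out L':(A(108,452),.032),'stop outR':(A(447,430),.032),'bed nL':(A(187,507),.018),'bed nR':(A(424,504),.018),
'bed fL':(B(218,168),.018),'bed fR':(B(420,166),.018),'jaw bot L':(B(205,192),.018),'jaw bot mid':(B(300,191),.018),'jaw top L':(B(195,221),.032),'jaw top R':(B(340,221),.032),'screwL':(A(85,84),.014),'screwR':(A(419,83),.014)}
for k,((r,c),z) in pts.items():
    w=wpx(s,r,c,z);R=s['tool_rot'];t=R.T@(w-s['tcp_pos'])*1000
    # holder-ish frame about origin (0.5128,-0.141)
    e=w[:2]-np.array([.5128,-.141]);h=np.array([[np.cos(yaw),np.sin(yaw)],[-np.sin(yaw),np.cos(yaw)]])@e*1000
    print(k,w.round(4),'tool',t.round(1),'hold',h.round(1))
E
```

```text
board L [ 0.3739 -0.2208  0.014 ] tool [ 108.1 -156.4  118.2] hold [-154.5  -42.3]
board R [ 0.3537 -0.1412  0.014 ] tool [107.8 -74.2 118.1] hold [-154.   40.]
boardleft edge low [ 0.4478 -0.2032  0.014 ] tool [  32.2 -157.8  118.2] hold [-78.6 -43.8]
stop in L [ 0.4464 -0.1812  0.032 ] tool [  28.  -136.3  100.2] hold [-74.4 -22.2]
stop in R [ 0.4335 -0.1335  0.032 ] tool [ 28.6 -86.8 100.1] hold [-74.9  27.3]
stop out L [ 0.4439 -0.1921  0.032 ] tool [  33.2 -146.2  100.2] hold [-79.5 -32.1]
stop outR [ 0.4237 -0.1308  0.032 ] tool [ 37.4 -81.7 100.1] hold [-83.6  32.3]
bed nL [ 0.4557 -0.1826  0.018 ] tool [  19.4 -139.9  114.2] hold [-65.7 -25.9]
bed nR [ 0.4431 -0.1365  0.018 ] tool [ 20.  -92.1 114.2] hold [-66.3  21.9]
bed fL [ 0.5843 -0.1494  0.018 ] tool [-113.4 -140.   114.3] hold [ 67.1 -26.2]
bed fR [ 0.572  -0.1041  0.018 ] tool [-112.9  -93.   114.2] hold [66.6 20.7]
jaw bot L [ 0.5917 -0.1516  0.018 ] tool [-120.  -143.9  114.3] hold [ 73.7 -30.2]
jaw bot mid [ 0.5859 -0.1302  0.018 ] tool [-119.7 -121.7  114.3] hold [73.4 -7.9]
jaw top L [ 0.5883 -0.1485  0.032 ] tool [-117.5 -140.1  100.3] hold [ 71.2 -26.3]
jaw top R [ 0.5802 -0.1171  0.032 ] tool [-117.5 -107.6  100.2] hold [71.2  6.1]
screwL [ 0.3811 -0.2104  0.014 ] tool [  98.6 -148.1  118.2] hold [-145.   -33.9]
screwR [ 0.3654 -0.1503  0.014 ] tool [ 98.8 -86.  118.1] hold [-145.    28.2]
```

Request:
arm_command(
  increments=[
    [40, 0.5, -25, 0, 0],
    [40, 0.5, -40, 5, 0],
    [40, 0.5, -35, 15, 0],
    [40, 0, -16.2, 20, 0],
    [40, 0, 0, 15, 0],
  ],
)

```text
t: 10.8
tcp_pos: [0.4689, -0.1542, 0.0755]
tool_rot: [[-0.969, -0.249, 0.001], [-0.249, 0.969, -0.001], [-0.0, -0.001, -1.0]]
ft_force: [0.9, 0.9, -3.5]
finger_gap: 0.0485
```

```bash
python3 - <<'E'
from h import *
snap('w11')
E
```

```text
t 10.8 pos [ 0.4689 -0.1542  0.0755] ft [ 0.9  0.9 -3.5] tq [-0.02  0.14 -0.01] gap 0.0485
stone tilt deg (heel up +): 12.6 top z at x=0 tool: -44.6 x range -52.0 29.0
```

View pics/w11.png

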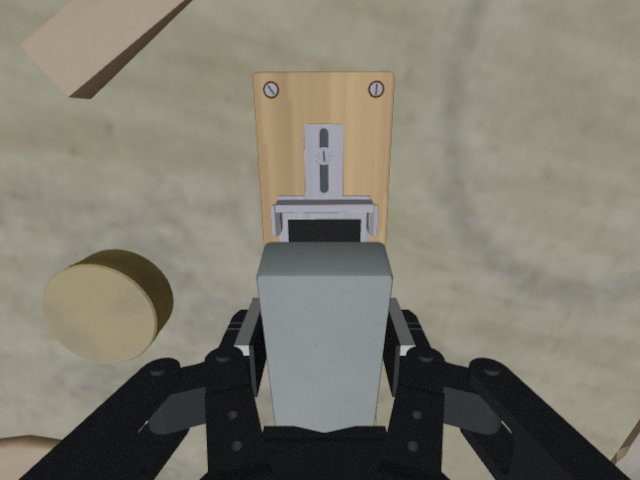

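```bash
python3 - <<'E'
from h import *
s,d=pickle.load(open('w11.pkl','rb'));p=cv2.imread('pics/w11.png')
for r in (209,211,213): print(r,(s['tool_rot'].T@(wpx(s,r,324,.032)-s['tcp_pos'])*1000).round(1))
for r in (219,221): print(r,(s['tool_rot'].T@(wpx(s,r,324,.018)-s['tcp_pos'])*1000).round(1))
cv2.imwrite('pics/w11a.png',cv2.resize(p[185:285,250:400],None,fx=5,fy=5,interpolation=cv2.INTER_CUBIC))
E
```

```text
209 [30.9 -0.8 43.4]
211 [29.6 -0.8 43.4]
213 [28.4 -0.8 43.4]
219 [20.6 -0.8 57.4]
221 [19.3 -0.8 57.4]
```

View pics/w11a.png

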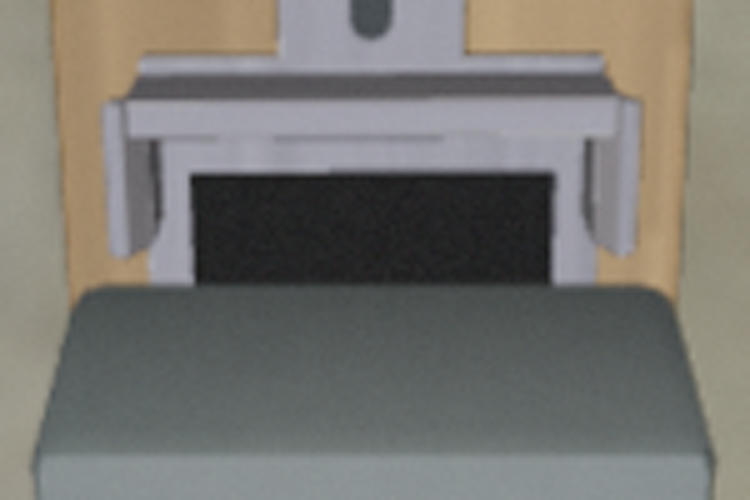

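Request:
arm_command(
  increments=[
    [40, 2.5, 0, 14, 0],
    [40, 0, 0, 15, 0],
    [40, 0, 0, 10, 0],
    [40, 0, 0, 5, 0],
    [40, 0, 0, 2, 0],
  ],
)

```text
t: 11.35
tcp_pos: [0.4653, -0.1529, 0.0299]
tool_rot: [[-0.968, -0.252, -0.001], [-0.252, 0.968, 0.0], [0.0, 0.0, -1.0]]
ft_force: [-0.8, -0.3, -3.7]
finger_gap: 0.049
```

```bash
python3 - <<'E'
from h import *
snap('w12')
E
```

```text
t 11.35 pos [ 0.4653 -0.1529  0.0299] ft [-0.8 -0.3 -3.7] tq [-0.06  0.17  0.03] gap 0.049
stone tilt deg (heel up +): 12.55 top z at x=0 tool: -44.6 x range -52.0 29.0
```

View pics/w12.png

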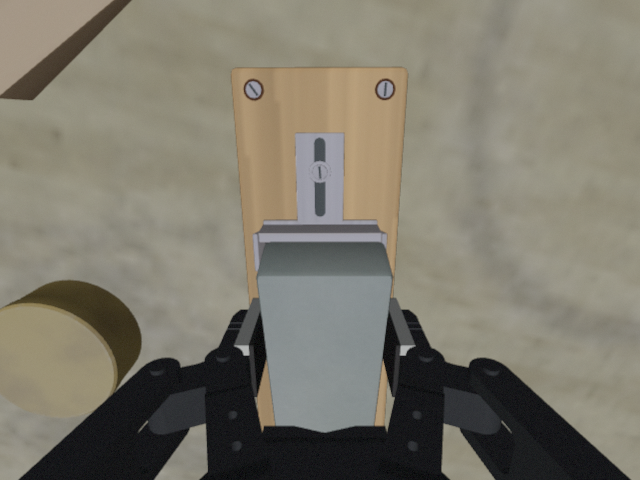

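```bash
python3 - <<'E'
from h import *
s,d=pickle.load(open('w12.pkl','rb'));p=cv2.imread('pics/w12.png')
cv2.imwrite('pics/w12a.png',cv2.resize(p[210:290,240:405],None,fx=4.8,fy=4.8,interpolation=cv2.INTER_CUBIC))
T=lambda r,c,z:(s['tool_rot'].T@(wpx(s,r,c,z)-s['tcp_pos'])*1000).round(1)
for a in [(89.5,253.5,.014),(89.5,385.5,.014),(70,234,.014),(70,406,.014),(140,319.7,.016),(215,320.2,.016),(229,262,.032),(229,380,.032),(429,266,.014)]: print(a,T(*a))
E
```

```text
(89.5, 253.5, 0.014) [ 95.8 -34.1  15.9]
(89.5, 385.5, 0.014) [95.9 28.3 15.9]
(70, 234, 0.014) [104.2 -42.7  15.9]
(70, 406, 0.014) [104.2  37.3  15.9]
(140, 319.7, 0.016) [72.9 -2.9 13.9]
(215, 320.2, 0.016) [35.1 -2.8 13.9]
(229, 262, 0.032) [ 32.4 -30.8  -2.1]
(229, 380, 0.032) [32.4 26.3 -2.1]
(429, 266, 0.014) [-112.5  -39.4   15.8]
```

View pics/w12a.png

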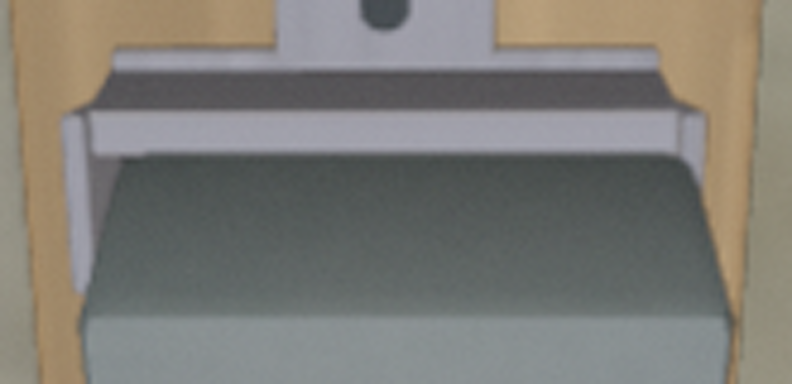

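Request:
arm_command(
  increments=[
    [40, 0, -1.3, 1, 0],
    [40, 0, -1.3, 1, 0],
    [40, 0, 0, 1, 0],
    [40, 0, 0, 1, 0],
    [40, 0, 0, 0, 0],
  ],
)

```text
t: 11.9
tcp_pos: [0.466, -0.156, 0.0263]
tool_rot: [[-0.968, -0.251, -0.0], [-0.251, 0.968, 0.0], [0.0, 0.0, -1.0]]
ft_force: [0.6, 0.3, -3.6]
finger_gap: 0.0489
```

```bash
python3 - <<'E'
from h import *
s,p,d,f=snap('w13')
T=lambda r,c,z:(s['tool_rot'].T@(wpx(s,r,c,z)-s['tcp_pos'])*1000).round(1)
for r in (240,242,244,246): print(r,T(r,324,.032))
cv2.imwrite('pics/w13a.png',cv2.resize(p[210:290,240:405],None,fx=4.8,fy=4.8,interpolation=cv2.INTER_CUBIC))
E
```

```text
t 11.9 pos [ 0.466  -0.156   0.0263] ft [ 0.6  0.3 -3.6] tq [-0.06  0.1  -0.01] gap 0.0489
stone tilt deg (heel up +): 12.48 top z at x=0 tool: -44.6 x range -52.0 29.0
240 [28.  -0.8 -5.7]
242 [27.  -0.8 -5.7]
244 [26.  -0.8 -5.7]
246 [25.  -0.8 -5.7]
```

View pics/w13a.png

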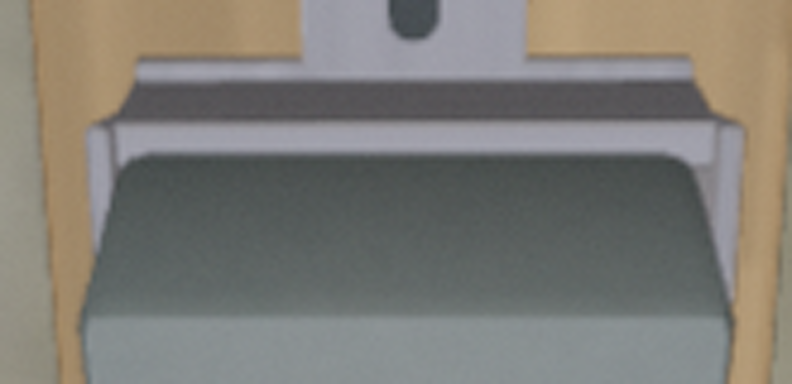

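Request:
arm_command(
  increments=[
    [40, 0, 0.5, 1, 0],
    [40, 0, 0, 1, 0],
    [40, 0, 0, 1, 0],
    [40, 0, 0, 0.5, 0],
    [40, 0, 0, 0, 0],
  ],
)

```text
t: 12.45
tcp_pos: [0.4658, -0.1555, 0.0229]
tool_rot: [[-0.968, -0.252, -0.0], [-0.252, 0.968, 0.0], [0.0, 0.0, -1.0]]
ft_force: [-2.3, 0.1, 0.1]
finger_gap: 0.0486
```

```bash
python3 - <<'E'
from h import *
plan(.466,-.156,.02,194.5)
E
```

```text
t 12.45 pos [ 0.4658 -0.1555  0.0229] yaw -165.42 shift mm [-0.1 -0.6  2.9] twist 0.001 ft [-2.3  0.1  0.1] gap 0.0486
```

Request:
arm_command(
  increments=[
    [40, -1, 0, -0.5, 0],
    [40, -1.2, 0, 0, 0],
    [40, -1.2, 0, 0, 0],
    [40, -1, 0, 0, 0],
    [40, 0, 0, 0, 0],
  ],
)

```text
t: 12.95
tcp_pos: [0.4705, -0.1543, 0.0233]
tool_rot: [[-0.968, -0.252, 0.0], [-0.252, 0.968, -0.0], [-0.0, -0.0, -1.0]]
ft_force: [-0.1, -0.0, -2.9]
finger_gap: 0.0489
```

```bash
python3 - <<'E'
from h import *
plan(.466,-.156,.02,194.5)
E
```

```text
t 12.95 pos [ 0.4705 -0.1543  0.0233] yaw -165.42 shift mm [ 4.8 -0.5  3.3] twist 0.001 ft [-0.1 -0.  -2.9] gap 0.0489
```

Request:
arm_command(
  increments=[
    [40, -0.7, 0, 0, 0],
    [40, -0.7, 0, 0, 0],
    [40, -0.6, 0, 0, 0],
    [40, 0, 0, 0, 0],
    [40, 0, 0, 0, 0],
  ],
)

```text
t: 13.45
tcp_pos: [0.4724, -0.1538, 0.0233]
tool_rot: [[-0.968, -0.252, 0.001], [-0.252, 0.968, -0.0], [-0.001, -0.0, -1.0]]
ft_force: [-0.1, 0.6, -3.1]
finger_gap: 0.0484
```

Request:
arm_command(
  increments=[
    [40, -0.5, 0, 0, 0],
    [40, -0.5, 0, 0, 0],
    [40, -0.5, 0, 0, 0],
    [40, 0, 0, 0, 0],
    [40, 0, 0, 0, 0],
  ],
)

```text
t: 13.95
tcp_pos: [0.4731, -0.1535, 0.0231]
tool_rot: [[-0.968, -0.252, -0.001], [-0.252, 0.968, -0.0], [0.001, 0.0, -1.0]]
ft_force: [-2.5, -1.7, -1.1]
finger_gap: 0.0491
```

```bash
python3 - <<'E'
from h import *
plan(.466,-.156,.02,194.5)
E
```

```text
t 13.95 pos [ 0.4731 -0.1535  0.0231] yaw -165.43 shift mm [ 7.5 -0.6  3.2] twist 0.001 ft [-2.5 -1.7 -1.1] gap 0.0491
```

Request:
arm_command(
  increments=[
    [40, -1.2, 0, 0, 0],
    [40, -1.2, 0, 0, 0],
    [40, -1.2, 0, 0, 0],
    [40, -1.2, 0, 0, 0],
    [40, 0, 0, 0, 0],
  ],
)

```text
t: 14.45
tcp_pos: [0.476, -0.1527, 0.0229]
tool_rot: [[-0.968, -0.252, -0.005], [-0.252, 0.968, -0.0], [0.004, 0.001, -1.0]]
ft_force: [-9.1, -5.1, 1.8]
finger_gap: 0.0485
```

```bash
python3 - <<'E'
from h import *
snap('w14')
plan(.466,-.156,.02,194.5)
E
```

```text
t 14.45 pos [ 0.476  -0.1527  0.0229] ft [-9.1 -5.1  1.8] tq [-0.78  1.25 -0.17] gap 0.0485
stone tilt deg (heel up +): 12.05 top z at x=0 tool: -44.6 x range -51.0 29.0
t 14.5 pos [ 0.476  -0.1527  0.0229] yaw -165.41 shift mm [10.5 -0.7  2.9] twist 0.002 ft [-9.9 -5.5  2.4] gap 0.0484
```

Request:
arm_command(
  increments=[
    [40, -1.3, 0, -0.4, 0],
    [40, -1.3, 0, -0.3, 0],
    [40, -1.3, 0, 0, 0],
    [40, -1.3, 0, 0, 0],
    [40, 0, 0, 0, 0],
  ],
)

```text
t: 15.0
tcp_pos: [0.4786, -0.1519, 0.023]
tool_rot: [[-0.968, -0.252, -0.009], [-0.252, 0.968, -0.001], [0.009, 0.002, -1.0]]
ft_force: [-15.8, -9.0, 5.3]
finger_gap: 0.0487
```

```bash
python3 - <<'E'
from h import *
s,p,d,f=snap('w15')
plan(.466,-.156,.02,194.5)
print(s['tool_rot'].T@s['ft_force'])
E
```

```text
t 15.0 pos [ 0.4786 -0.1519  0.023 ] ft [-15.8  -9.    5.3] tq [-1.36  2.08 -0.37] gap 0.0487
stone tilt deg (heel up +): 11.9 top z at x=0 tool: -44.7 x range -52.0 29.0
t 15.05 pos [ 0.4785 -0.1519  0.023 ] yaw -165.4 shift mm [13.1 -0.8  3.1] twist 0.002 ft [-15.8  -8.8   4.7] gap 0.0487
[17.62336904 -4.6898402  -5.13343683]
```

View pics/w15.png

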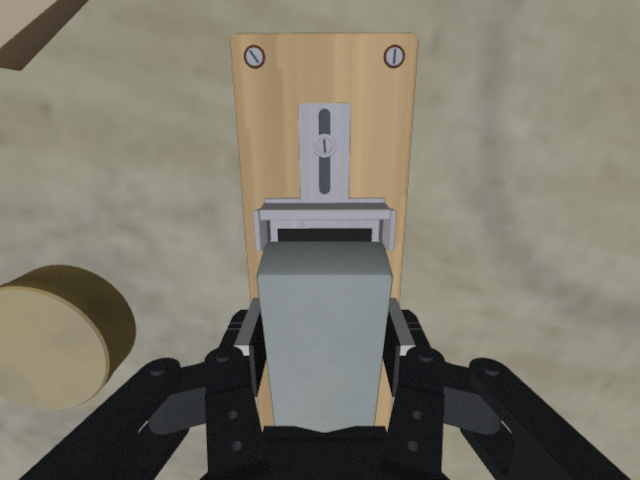

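Request:
arm_command(
  increments=[
    [40, -1.1, -0.3, -0.4, 0],
    [40, -1.1, -0.2, -0.4, 0],
    [40, -1.1, 0, -0.3, 0],
    [40, -1, 0, 0, 0],
    [40, 0, 0, 0, 0],
  ],
)

```text
t: 15.55
tcp_pos: [0.4805, -0.1513, 0.0235]
tool_rot: [[-0.968, -0.252, -0.014], [-0.252, 0.968, -0.001], [0.013, 0.003, -1.0]]
ft_force: [-20.1, -9.6, 6.6]
finger_gap: 0.0486
```

```bash
python3 - <<'E'
from h import *
s,p,d,f=snap('w16')
plan(.466,-.156,.02,194.5)
print(s['tool_rot'].T@s['ft_force'])
cv2.imwrite('pics/w16a.png',cv2.resize(p[180:300,240:405],None,fx=4.8,fy=4.8,interpolation=cv2.INTER_CUBIC))
E
```

```text
t 15.55 pos [ 0.4805 -0.1513  0.0235] ft [-20.1  -9.6   6.6] tq [-1.65  2.89 -0.42] gap 0.0486
stone tilt deg (heel up +): 11.87 top z at x=0 tool: -44.6 x range -51.0 29.0
t 15.6 pos [ 0.4805 -0.1513  0.0234] yaw -165.38 shift mm [15.1 -0.9  3.6] twist 0.002 ft [-20.1 -10.3   6.4] gap 0.0487
[21.97950873 -4.20043475 -6.33481879]
```

View pics/w16a.png

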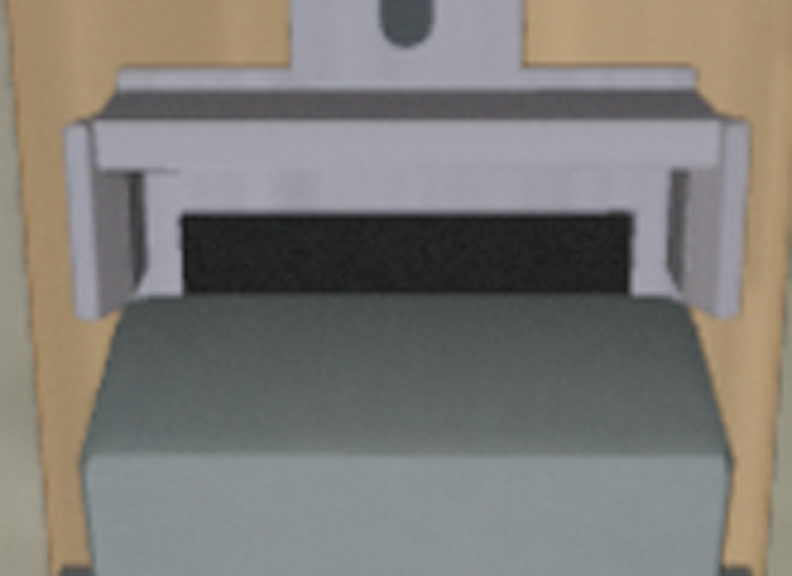

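Request:
arm_command(
  increments=[
    [40, 0.2, 0, 1.1, 0],
    [40, 0.2, 0, 1.2, 0],
    [40, 0.3, 0, 1.2, 0],
    [40, 0.3, 0, 1.2, 0],
    [40, 0.2, 0, 1, 0],
  ],
  force=50,
)

```text
t: 16.1
tcp_pos: [0.4796, -0.1513, 0.0181]
tool_rot: [[-0.967, -0.253, -0.013], [-0.253, 0.968, -0.0], [0.013, 0.003, -1.0]]
ft_force: [-20.4, -8.1, 8.0]
finger_gap: 0.0486
```

```bash
python3 - <<'E'
from h import *
s,p,d,f=snap('w17')
plan(.466,-.156,.02,194.5)
print(s['tool_rot'].T@s['ft_force'])
E
```

```text
t 16.1 pos [ 0.4796 -0.1513  0.0181] ft [-20.4  -8.1   8. ] tq [-1.17  2.57 -0.16] gap 0.0486
stone tilt deg (heel up +): 9.22 top z at x=0 tool: -44.6 x range -49.0 28.0
t 16.15 pos [ 0.4795 -0.1513  0.018 ] yaw -165.37 shift mm [14.3 -1.2 -1.8] twist 0.002 ft [-21.9  -7.7   9.8] gap 0.0483
[21.84646643 -2.69668425 -7.72150286]
```

Request:
arm_command(
  increments=[
    [40, 0.3, 0, 1.2, 0],
    [40, 0.3, 0, 1.2, 0],
    [40, 0.3, 0, 1.2, 0],
    [40, 0.3, 0, 1.2, 0],
    [40, 0.2, 0, 1, 0],
  ],
)

```text
t: 16.65
tcp_pos: [0.4785, -0.1516, 0.0122]
tool_rot: [[-0.967, -0.253, -0.012], [-0.253, 0.968, 0.0], [0.012, 0.003, -1.0]]
ft_force: [-19.5, -8.8, 7.9]
finger_gap: 0.0485
```

```bash
python3 - <<'E'
from h import *
s,p,d,f=snap('w18')
plan(.466,-.156,.02,194.5)
print(s['tool_rot'].T@s['ft_force'])
cv2.imwrite('pics/w18a.png',cv2.resize(p[180:300,240:405],None,fx=4.8,fy=4.8,interpolation=cv2.INTER_CUBIC))
E
```

```text
t 16.65 pos [ 0.4785 -0.1516  0.0122] ft [-19.5  -8.8   7.9] tq [-1.04  2.36 -0.15] gap 0.0485
stone tilt deg (heel up +): 6.33 top z at x=0 tool: -44.6 x range -45.0 27.0
t 16.7 pos [ 0.4783 -0.1515  0.0121] yaw -165.37 shift mm [13.1 -1.2 -7.8] twist 0.002 ft [-20.2  -7.8   7.4] gap 0.0486
[21.20306144 -3.59231968 -7.66682915]
```

View pics/w18a.png

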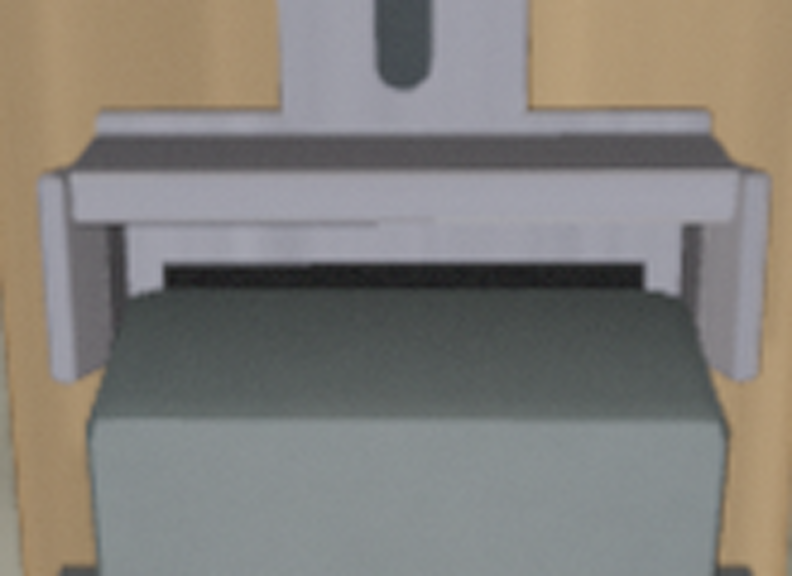

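Request:
arm_command(
  increments=[
    [40, 0.3, 0, 1.2, 0],
    [40, 0.2, 0, 1.2, 0],
    [40, 0.2, 0, 1.2, 0],
    [40, 0.2, 0, 1.2, 0],
    [40, 0.2, 0, 1, 0],
  ],
)

```text
t: 17.2
tcp_pos: [0.4775, -0.1518, 0.0063]
tool_rot: [[-0.968, -0.253, -0.012], [-0.253, 0.968, 0.0], [0.012, 0.003, -1.0]]
ft_force: [-19.3, -8.6, 5.9]
finger_gap: 0.0484
```

```bash
python3 - <<'E'
from h import *
s,p,d,f=snap('w19')
plan(.466,-.156,.02,194.5)
print(s['tool_rot'].T@s['ft_force'])
cv2.imwrite('pics/w19a.png',cv2.resize(p[180:300,240:405],None,fx=4.8,fy=4.8,interpolation=cv2.INTER_CUBIC))
E
```

```text
t 17.2 pos [ 0.4775 -0.1518  0.0063] ft [-19.3  -8.6   5.9] tq [-1.19  2.29 -0.17] gap 0.0484
stone tilt deg (heel up +): 3.51 top z at x=0 tool: -44.6 x range -44.0 27.0
t 17.25 pos [ 0.4775 -0.1518  0.0062] yaw -165.38 shift mm [ 12.4  -1.2 -13.7] twist 0.002 ft [-19.   -8.2   6.7] gap 0.0486
[20.8639089  -3.40675405 -5.71107937]
```

View pics/w19a.png

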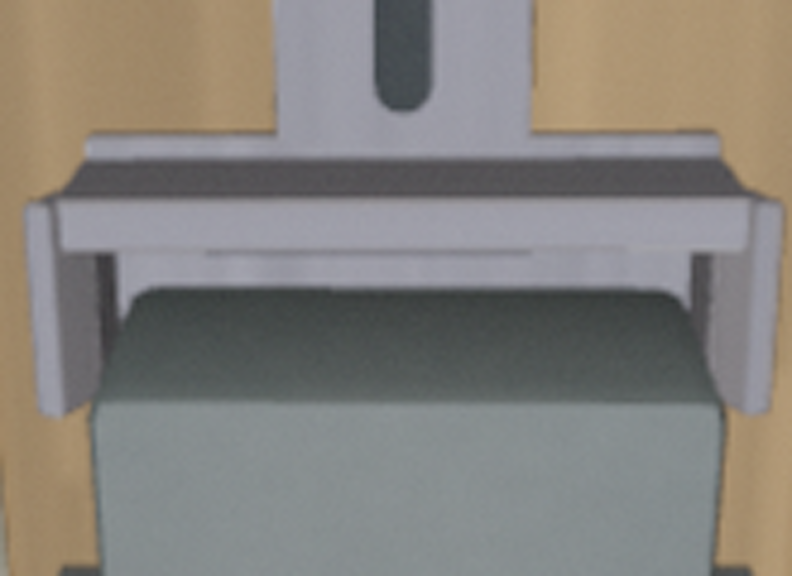

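Request:
arm_command(
  increments=[
    [40, 0.2, 0, 1.2, 0],
    [40, 0.2, 0, 1.2, 0],
    [40, 0.2, 0, 1.2, 0],
    [40, 0.2, 0, 1.2, 0],
    [40, 0.1, 0, 1, 0],
  ],
)

```text
t: 17.75
tcp_pos: [0.4768, -0.152, 0.0008]
tool_rot: [[-0.967, -0.253, -0.012], [-0.253, 0.968, 0.0], [0.012, 0.003, -1.0]]
ft_force: [-19.9, -8.3, 9.3]
finger_gap: 0.0487
```

```bash
python3 - <<'E'
from h import *
s,p,d,f=snap('w20')
plan(.466,-.156,.02,194.5)
print(s['tool_rot'].T@s['ft_force'])
E
```

```text
t 17.75 pos [ 0.4768 -0.152   0.0008] ft [-19.9  -8.3   9.3] tq [-1.16  2.34 -0.1 ] gap 0.0487
stone tilt deg (heel up +): 0.68 top z at x=0 tool: -44.7 x range -41.0 26.0
t 17.8 pos [ 0.4768 -0.152   0.0006] yaw -165.36 shift mm [ 11.7  -1.1 -19.2] twist 0.002 ft [-19.   -9.    7.3] gap 0.0488
[21.46414703 -2.99677012 -9.05332516]
```

Request:
arm_command(
  increments=[
    [40, 0.1, 0, 0.6, 0],
    [40, 0.1, 0, 0.6, 0],
    [40, 0.1, 0, 0.6, 0],
    [40, 0, 0, 0.5, 0],
    [40, 0, 0, 0, 0],
  ],
)

```text
t: 18.3
tcp_pos: [0.4765, -0.1521, -0.0013]
tool_rot: [[-0.967, -0.253, -0.012], [-0.253, 0.968, 0.0], [0.012, 0.003, -1.0]]
ft_force: [-20.1, -7.6, 9.4]
finger_gap: 0.0486
```

```bash
python3 - <<'E'
from h import *
s,p,d,f=snap('w21')
plan(.466,-.156,.02,194.5)
print(s['tool_rot'].T@s['ft_force'])
cv2.imwrite('pics/w21a.png',cv2.resize(p[180:300,240:405],None,fx=4.8,fy=4.8,interpolation=cv2.INTER_CUBIC))
E
```

```text
t 18.3 pos [ 0.4765 -0.1521 -0.0013] ft [-20.1  -7.6   9.4] tq [-1.09  2.45 -0.08] gap 0.0486
stone tilt deg (heel up +): -0.63 top z at x=0 tool: -44.7 x range -40.0 26.0
t 18.35 pos [ 0.4765 -0.1521 -0.0013] yaw -165.36 shift mm [ 11.4  -1.1 -21.2] twist 0.002 ft [-20.3  -7.3  10. ] gap 0.0487
[21.43635682 -2.25458742 -9.14320841]
```

View pics/w21a.png

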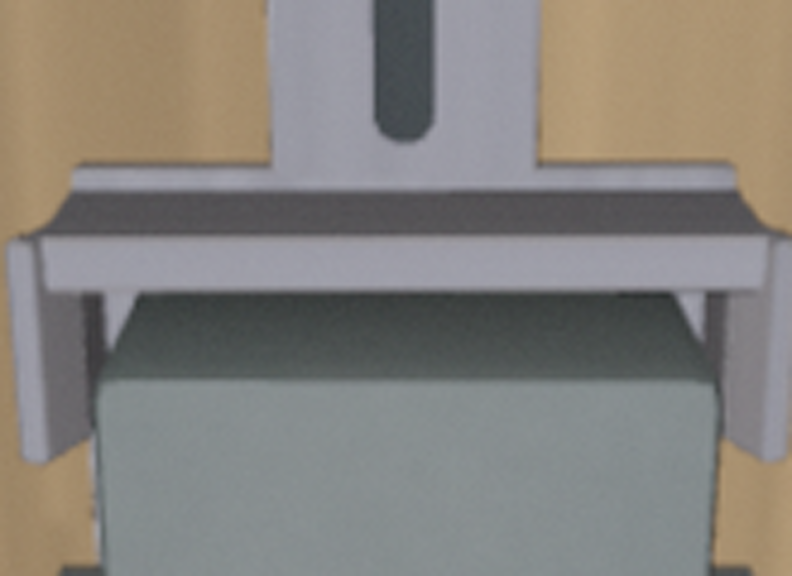

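Request:
arm_command(
  increments=[
    [40, 0.7, 0, 0, 0],
    [40, 0.7, 0, 0, 0],
    [40, 0.7, 0, 0, 0],
    [40, 0.7, 0, 0, 0],
    [40, 0, 0, 0, 0],
  ],
)

```text
t: 18.85
tcp_pos: [0.4765, -0.1522, -0.0011]
tool_rot: [[-0.968, -0.253, -0.007], [-0.253, 0.968, 0.001], [0.006, 0.002, -1.0]]
ft_force: [-11.5, -5.0, 3.6]
finger_gap: 0.0486
```

```bash
python3 - <<'E'
from h import *
s,p,d,f=snap('w22')
plan(.466,-.156,.02,194.5)
print(s['tool_rot'].T@s['ft_force'])
E
```

```text
t 18.85 pos [ 0.4765 -0.1522 -0.0011] ft [-11.5  -5.    3.6] tq [-0.43  1.46  0.09] gap 0.0486
stone tilt deg (heel up +): -0.27 top z at x=0 tool: -44.7 x range -40.0 26.0
t 18.9 pos [ 0.4765 -0.1522 -0.0011] yaw -165.37 shift mm [ 11.2  -1.  -21. ] twist 0.002 ft [-12.3  -4.1   4.4] gap 0.0488
[12.41739876 -1.95866253 -3.51283328]
```

```bash
python3 - <<'E'
from h import *
for n in ('w16','w20','w22'):
    s,d=pickle.load(open(n+'.pkl','rb'));p=cv2.imread(f'pics/{n}.png')
    g=p[:,300:348].mean((1,2));print(n,[(r,int(g[r])) for r in range(192,275)])
p=cv2.imread('pics/w22.png');cv2.imwrite('pics/w22a.png',cv2.resize(p[200:300,240:405],None,fx=4.8,fy=4.8,interpolation=cv2.INTER_CUBIC))
E
```

```text
w16 [(192, 160), (193, 160), (194, 160), (195, 161), (196, 161), (197, 161), (198, 134), (199, 94), (200, 86), (201, 85), (202, 87), (203, 88), (204, 94), (205, 142), (206, 161), (207, 162), (208, 164), (209, 164), (210, 165), (211, 165), (212, 165), (213, 164), (214, 162), (215, 161), (216, 162), (217, 162), (218, 162), (219, 162), (220, 162), (221, 162), (222, 162), (223, 144), (224, 91), (225, 35), (226, 34), (227, 35), (228, 34), (229, 35), (230, 35), (231, 35), (232, 35), (233, 35), (234, 34), (235, 35), (236, 34), (237, 34), (238, 34), (239, 35), (240, 34), (241, 60), (242, 73), (243, 76), (244, 77), (245, 78), (246, 79), (247, 81), (248, 82), (249, 84), (250, 85), (251, 86), (252, 87), (253, 87), (254, 89), (255, 90), (256, 91), (257, 92), (258, 93), (259, 94), (260, 95), (261, 96), (262, 97), (263, 98), (264, 99), (265, 100), (266, 101), (267, 102), (268, 103), (269, 104), (270, 107), (271, 109), (272, 112), (273, 115), (274, 122)]
w20 [(192, 136), (193, 136), (194, 136), (195, 136), (196, 136), (197, 136), (198, 136), (199, 136), (200, 136), (201, 136), (202, 137), (203, 137
[... 1101 characters left out ...]
157), (215, 157), (216, 157), (217, 158), (218, 158), (219, 140), (220, 102), (221, 82), (222, 83), (223, 84), (224, 84), (225, 83), (226, 84), (227, 86), (228, 87), (229, 107), (230, 145), (231, 158), (232, 159), (233, 160), (234, 160), (235, 161), (236, 162), (237, 161), (238, 161), (239, 160), (240, 160), (241, 119), (242, 61), (243, 63), (244, 65), (245, 66), (246, 68), (247, 69), (248, 72), (249, 73), (250, 75), (251, 77), (252, 79), (253, 80), (254, 82), (255, 83), (256, 86), (257, 90), (258, 93), (259, 104), (260, 129), (261, 140), (262, 140), (263, 140), (264, 140), (265, 140), (266, 140), (267, 140), (268, 140), (269, 140), (270, 140), (271, 140), (272, 140), (273, 140), (274, 140)]
```

View pics/w22a.png

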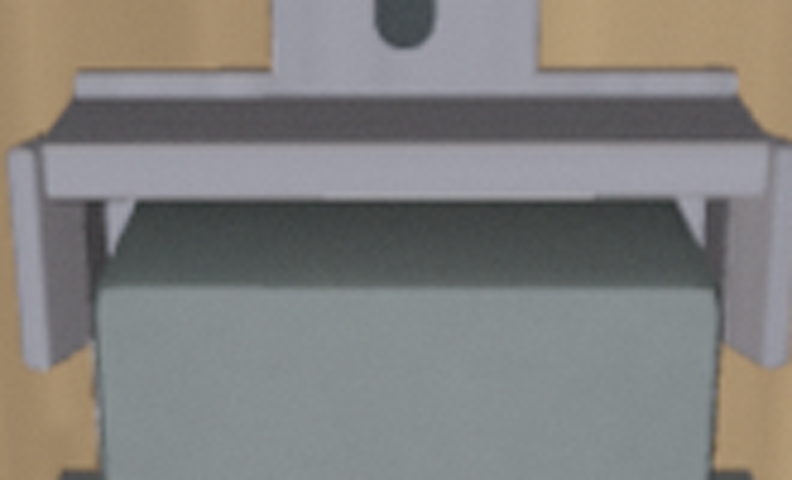

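```bash
python3 - <<'E'
from h import *
for n,ro,ri,rh,zh in (('w16',204.7,213.5,None,0),('w20',226.7,237.5,260.5,.0447),('w22',229.6,241,259.8,.043)):
    s,d=pickle.load(open(n+'.pkl','rb'))
    T=lambda r,z:(s['tool_rot'].T@(wpx(s,r,324,z)-s['tcp_pos'])*1000).round(1)
    print(n,'stop outer',T(ro,.032)[0],'inner',T(ri,.032)[0],'heel top', T(rh,zh)[0] if rh else '', 'tcp',s['tcp_pos'])
s,d=pickle.load(open('w22.pkl','rb'))
for r in (244,248,252,256,258,262,266,270): print(r,tpt(d,r,310).round(1),tpt(d,r,335).round(1))
E
```

```text
w16 stop outer 45.8 inner 41.7 heel top  tcp [ 0.48052775 -0.1513384   0.02345192]
w20 stop outer 42.3 inner 37.8 heel top 33.1 tcp [ 0.47680771 -0.15202122  0.00077785]
w22 stop outer 41.8 inner 37.0 heel top 33.5 tcp [ 0.47645498 -0.15218495 -0.00109734]
244 [ 34.4  -6.5 -29. ] [ 34.5   3.7 -29.5]
248 [ 34.2  -6.4 -33.4] [ 34.3   3.6 -33.4]
252 [ 34.4  -6.2 -38.1] [ 34.8   3.4 -39.3]
256 [ 34.1  -6.1 -41.5] [ 34.3   3.3 -42. ]
258 [ 34.1  -6.  -43.6] [ 33.8   3.3 -43. ]
262 [ 32.8  -6.  -44.4] [ 32.6   3.3 -43.9]
266 [ 31.2  -6.  -44.5] [ 31.1   3.3 -44.1]
270 [ 29.7  -6.  -44.7] [ 29.3   3.3 -43.7]
```

Request:
arm_command(
  increments=[
    [40, 0.6, 0, 0, 0],
    [40, 0.6, 0, 0, 0],
    [40, 0.6, 0, 0, 0],
    [40, 0.6, 0, 0, 0],
    [40, 0, 0, 0, 0],
  ],
)

```text
t: 19.4
tcp_pos: [0.475, -0.1526, -0.001]
tool_rot: [[-0.968, -0.253, -0.005], [-0.253, 0.968, 0.001], [0.005, 0.002, -1.0]]
ft_force: [-8.8, -2.6, 1.5]
finger_gap: 0.0487
```

```bash
python3 - <<'E'
from h import *
s,p,d,f=snap('w23')
plan(.466,-.156,.02,194.5)
print(s['tool_rot'].T@s['ft_force'])
E
```

```text
t 19.4 pos [ 0.475  -0.1526 -0.001 ] ft [-8.8 -2.6  1.5] tq [-0.26  1.14  0.13] gap 0.0487
stone tilt deg (heel up +): -0.05 top z at x=0 tool: -44.7 x range -40.0 26.0
t 19.45 pos [ 0.475  -0.1526 -0.001 ] yaw -165.37 shift mm [  9.7  -0.9 -20.9] twist 0.002 ft [-9.5 -3.2  1.7] gap 0.0485
[ 9.1856576  -0.25064386 -1.43288593]
```

Request:
arm_command(
  increments=[
    [40, 0.5, 0, 0, 0],
    [40, 0.5, 0, 0, 0],
    [40, 0.5, 0, 0, 0],
    [40, 0, 0, 0, 0],
    [40, 0, 0, 0, 0],
  ],
)

```text
t: 19.95
tcp_pos: [0.4743, -0.1529, -0.0009]
tool_rot: [[-0.968, -0.252, -0.004], [-0.252, 0.968, 0.001], [0.004, 0.002, -1.0]]
ft_force: [-7.9, -1.9, 0.8]
finger_gap: 0.0487
```

```bash
python3 - <<'E'
from h import *
s,p,d,f=snap('w24')
plan(.466,-.156,.02,194.5)
print(s['tool_rot'].T@s['ft_force'])
E
```

```text
t 19.95 pos [ 0.4743 -0.1529 -0.0009] ft [-7.9 -1.9  0.8] tq [-0.07  0.91  0.13] gap 0.0487
stone tilt deg (heel up +): 0.02 top z at x=0 tool: -44.7 x range -40.0 26.0
t 20.0 pos [ 0.4742 -0.1528 -0.0009] yaw -165.38 shift mm [  8.9  -1.  -20.9] twist 0.002 ft [-7.9 -1.4  0.9] gap 0.0484
[ 8.07822773  0.19234496 -0.76811666]
```

Request:
arm_command(
  increments=[
    [40, 0.5, 0, 0, 0],
    [40, 0.5, 0, 0, 0],
    [40, 0.5, 0, 0, 0],
    [40, 0, 0, 0, 0],
    [40, 0, 0, 0, 0],
  ],
)

```text
t: 20.5
tcp_pos: [0.4743, -0.1529, -0.0009]
tool_rot: [[-0.968, -0.252, -0.001], [-0.252, 0.968, 0.001], [0.001, 0.001, -1.0]]
ft_force: [-3.0, 2.4, -7.1]
finger_gap: 0.0487
```

```bash
python3 - <<'E'
from h import *
s,p,d,f=snap('w25')
plan(.466,-.156,.02,194.5)
print(s['tool_rot'].T@s['ft_force'])
cv2.imwrite('pics/w25a.png',cv2.resize(p[200:300,240:405],None,fx=4.8,fy=4.8,interpolation=cv2.INTER_CUBIC))
for r in (244,248,252,256): print(r,tpt(d,r,310).round(1),tpt(d,r,335).round(1))
g=p[:,300:348].mean((1,2));print([(r,int(g[r])) for r in range(225,262)])
T=lambda r,z:(s['tool_rot'].T@(wpx(s,r,324,z)-s['tcp_pos'])*1000).round(1)
for r in (232,234,236,238,240,242,244,246): print(r,T(r,.032)[0])
E
```

```text
t 20.5 pos [ 0.4743 -0.1529 -0.0009] ft [-3.   2.4 -7.1] tq [0.72 0.27 0.4 ] gap 0.0487
stone tilt deg (heel up +): 0.29 top z at x=0 tool: -44.7 x range -41.0 26.0
t 20.55 pos [ 0.4743 -0.1529 -0.0009] yaw -165.42 shift mm [  8.9  -0.9 -20.9] twist 0.001 ft [-1.6  2.2 -7. ] gap 0.049
[2.24279025 3.07019227 7.05731584]
244 [ 36.   -6.3 -33.5] [ 35.8   3.6 -32.9]
248 [ 34.6  -6.3 -34.3] [ 34.5   3.6 -34.1]
252 [ 34.1  -6.2 -37.3] [ 34.8   3.4 -39.3]
256 [ 33.8  -6.1 -40.9] [ 34.6   3.3 -42.8]
[(225, 113), (226, 82), (227, 83), (228, 83), (229, 84), (230, 84), (231, 83), (232, 85), (233, 87), (234, 85), (235, 110), (236, 146), (237, 157), (238, 158), (239, 160), (240, 160), (241, 161), (242, 161), (243, 161), (244, 161), (245, 159), (246, 144), (247, 103), (248, 71), (249, 72), (250, 74), (251, 76), (252, 77), (253, 79), (254, 81), (255, 82), (256, 85), (257, 88), (258, 92), (259, 95), (260, 119), (261, 136)]
232 40.8
234 39.9
236 39.1
238 38.3
240 37.4
242 36.6
244 35.8
246 34.9
```

View pics/w25a.png

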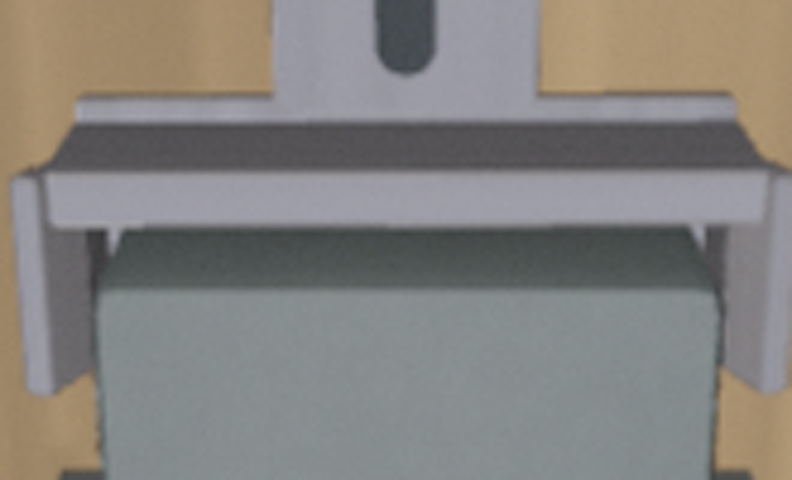

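```bash
python3 - <<'E'
from h import *
for n in ('w4','w5','w25'):
    s,d=pickle.load(open(n+'.pkl','rb'))
    P=np.array([tpt(d,r,c) for r in range(280,420,4) for c in range(295,350,5) if d[r,c]>0.05])
    f=np.polyfit(P[:,0],P[:,2],1);print(n,-np.degrees(np.arctan(f[0])),f[1],s['tcp_pos'][2]*1000-f[1], s['tool_rot'][2])
E
```

```text
w4 0.10735672321644854 -49.65489329598621 25.380996813443037 [ 1.26514173e-04 -2.09395388e-05 -9.99999992e-01]
w5 0.02533405860053716 -46.460966455602666 25.35284205217276 [ 9.31892973e-05 -2.45723149e-04 -9.99999965e-01]
w25 0.28973629368737597 -44.70289032830213 43.79231134904735 [ 8.65271326e-04  1.40351646e-03 -9.99998641e-01]
```

Request:
arm_command(
  increments=[
    [40, 0, 0, 0.5, 0],
    [40, 0, 0, 0.5, 0],
    [40, 0, 0, 0.5, 0],
    [40, 0, 0, 0, 0],
    [40, 0, 0, 0, 0],
  ],
)

```text
t: 21.05
tcp_pos: [0.4743, -0.1532, -0.0012]
tool_rot: [[-0.968, -0.252, -0.001], [-0.252, 0.968, 0.001], [0.001, 0.001, -1.0]]
ft_force: [-6.3, 4.1, 2.7]
finger_gap: 0.0489
```

```bash
python3 - <<'E'
from h import *
s,p,d,f=snap('w26')
print(s['tool_rot'].T@s['ft_force'],s['tool_rot'][2])
print('stone top z',s['tcp_pos'][2]*1000-f[1])
E
```

```text
t 21.05 pos [ 0.4743 -0.1532 -0.0012] ft [-6.3  4.1  2.7] tq [1.04 0.78 0.59] gap 0.0489
stone tilt deg (heel up +): 0.05 top z at x=0 tool: -44.7 x range -41.0 26.0
[ 5.04777369  5.60114184 -2.64096619] [ 0.00120949  0.00111801 -0.99999864]
stone top z 43.461643595330266
```

Request:
arm_command(
  increments=[
    [40, 0.4, 0.4, 0, 0],
    [40, 0.3, 0.4, 0, 0],
    [40, 0, 0, 0, 0],
    [40, 0, 0, 0, 0],
    [40, 0, 0, 0, 0],
  ],
  force=30,
)

```text
t: 21.6
tcp_pos: [0.4744, -0.1531, -0.0013]
tool_rot: [[-0.968, -0.252, 0.0], [-0.252, 0.968, -0.0], [-0.0, -0.0, -1.0]]
ft_force: [-4.8, 3.0, 1.7]
finger_gap: 0.0483
```

```bash
python3 - <<'E'
from h import *
s,p,d,f=snap('w27')
print(s['tool_rot'].T@s['ft_force'],s['tool_rot'][2],s['tcp_pos'][2]*1000-f[1])
cv2.imwrite('pics/w27a.png',cv2.resize(p[200:300,240:405],None,fx=4.8,fy=4.8,interpolation=cv2.INTER_CUBIC))
E
```

```text
t 21.6 pos [ 0.4744 -0.1531 -0.0013] ft [-4.8  3.   1.7] tq [0.81 0.51 0.69] gap 0.0483
stone tilt deg (heel up +): 0.03 top z at x=0 tool: -44.7 x range -41.0 26.0
[ 3.85717635  4.0627373  -1.68770481] [-3.64275510e-04 -2.95651371e-04 -9.99999890e-01] 43.42601638341845
```

View pics/w27a.png

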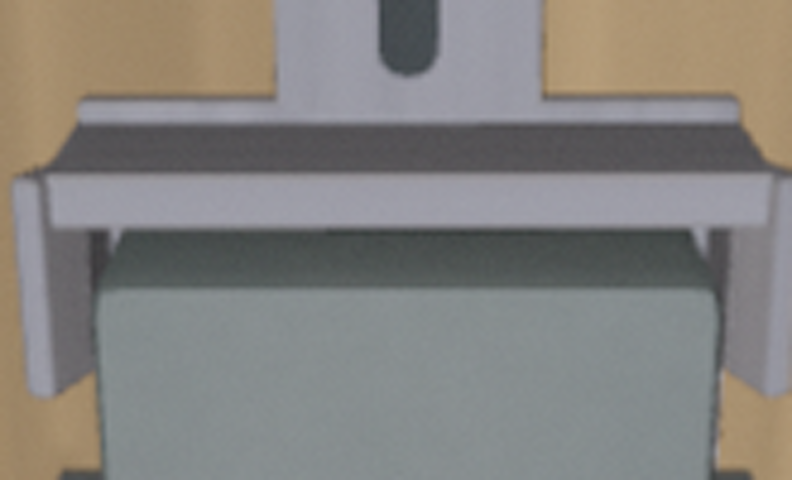

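Request:
arm_command(
  increments=[
    [51, 0, 0, 0, 0],
    [54, 0, 0, 0, 0],
    [58, 0, 0, 0, 0],
    [60, 0, 0, 0, 0],
    [60, 0, 0, 0, 0],
  ],
  force=20,
)

```text
t: 22.15
tcp_pos: [0.4747, -0.1535, -0.0014]
tool_rot: [[-0.968, -0.251, 0.001], [-0.251, 0.968, -0.001], [-0.001, -0.001, -1.0]]
ft_force: [-0.9, 0.5, 0.6]
finger_gap: 0.06
```

```bash
python3 - <<'E'
from h import *
s,p,d,f=snap('w28')
print(s['tool_rot'].T@s['ft_force'],s['tool_rot'][2],s['tcp_pos'][2]*1000-f[1])
E
```

```text
t 22.15 pos [ 0.4747 -0.1535 -0.0014] ft [-0.9  0.5  0.6] tq [ 0.01 -0.01 -0.04] gap 0.06
stone tilt deg (heel up +): 0.03 top z at x=0 tool: -45.1 x range -40.0 26.0
[ 0.74119345  0.69134249 -0.59090146] [-1.13644832e-03 -8.93537403e-04 -9.99998955e-01] 43.696118842817
```

View pics/w28.png

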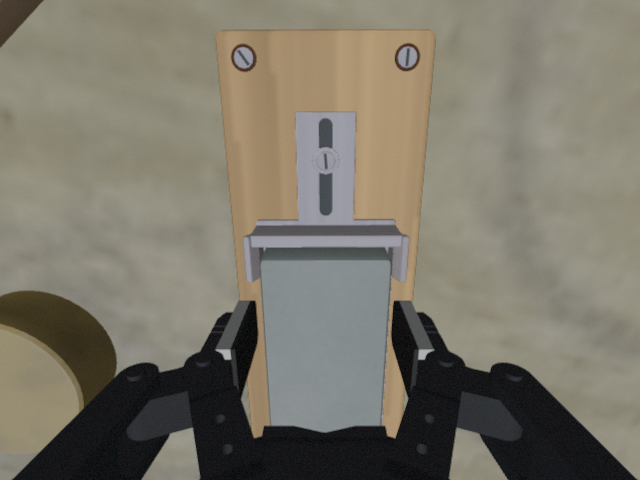

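Request:
arm_command(
  increments=[
    [62, 0, 0, -6, 0],
    [66, 0, 0, -14, 0],
    [70, 0, 0, -30, 0],
    [75, 0, 0, -40, 0],
    [80, 0, 0, -40, 0],
  ],
)

```text
t: 22.7
tcp_pos: [0.4736, -0.1529, 0.1303]
tool_rot: [[-0.968, -0.252, 0.0], [-0.252, 0.968, -0.0], [-0.0, -0.0, -1.0]]
ft_force: [0.1, 0.2, -0.7]
finger_gap: 0.0804
```

Request:
arm_command(
  increments=[
    [80, 20, 0, -25, 0],
    [80, 35, 0, 0, 0],
    [80, 20, 0, 0, 0],
    [80, 0, 0, 0, 0],
    [80, 0, 0, 0, 0],
  ],
)

```text
t: 23.2
tcp_pos: [0.402, -0.1722, 0.1543]
tool_rot: [[-0.968, -0.251, 0.002], [-0.251, 0.968, -0.001], [-0.002, -0.001, -1.0]]
ft_force: [-0.1, 0.6, 0.4]
finger_gap: 0.0803
```

```bash
python3 - <<'E'
from h import *
s=arm.observe();p,d=imaging.capture('wrist');cv2.imwrite('pics/w29.png',p);pickle.dump((s,d),open('w29.pkl','wb'))
q,dt=imaging.capture('top');cv2.imwrite('pics/top1.png',q);np.save('top1.npy',dt)
cv2.imwrite('pics/top1c.png',cv2.resize(q[180:390,150:480],None,fx=2.4,fy=2.4,interpolation=cv2.INTER_CUBIC))
print(s['t'],s['tcp_pos'],s['ft_force'],s['tool_rot'])
E
```

```text
23.2 [ 0.40195102 -0.17216613  0.15431599] [-0.05134815  0.64852852  0.42864757] [[-9.68077043e-01 -2.50641289e-01  2.40494884e-03]
 [-2.50643762e-01  9.68079072e-01 -7.84107823e-04]
 [-2.13165084e-03 -1.36186221e-03 -9.99996801e-01]]
```

View pics/w29.png

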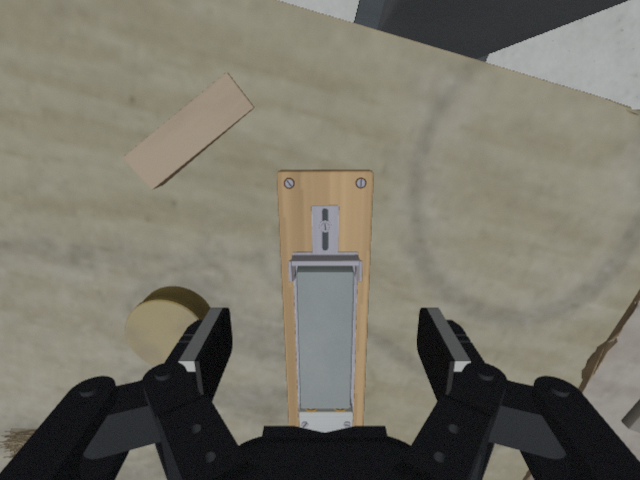

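View pics/top1c.png

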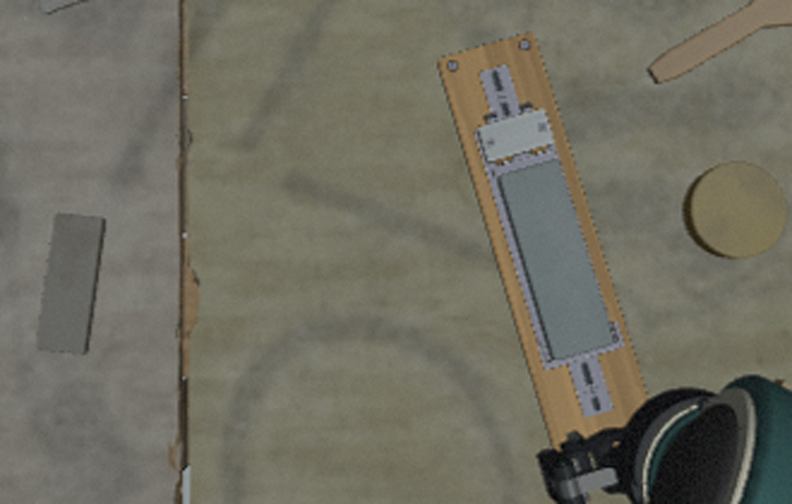

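```bash
python3 - <<'E'
from h import *
s,d=pickle.load(open('w29.pkl','rb'));p=cv2.imread('pics/w29.png')
P=np.array([s['tool_rot']@(tpt(d,r,c)/1000)+s['tcp_pos'] for r in range(275,402,2) for c in range(302,348,2) if d[r,c]>.05])*1000
u=np.array([np.cos(np.radians(14.55)),np.sin(np.radians(14.55))]);v=np.array([-u[1],u[0]])
A=np.c_[(P[:,:2]-P[:,:2].mean(0))@u,(P[:,:2]-P[:,:2].mean(0))@v,np.ones(len(P))]
k,*_=np.linalg.lstsq(A,P[:,2],rcond=None);print('top z',k[2],'slope along mm/150',k[0]*150,'across mm/50',k[1]*50)
B=np.array([s['tool_rot']@(tpt(d,r,c)/1000)+s['tcp_pos'] for r in range(200,400,5) for c in range(400,415,3) if d[r,c]>.05])*1000;print('bench z',np.median(B[:,2]))
cv2.imwrite('pics/w29a.png',cv2.resize(p[245:435,270:380],None,fx=3.1,fy=3.1,interpolation=cv2.INTER_CUBIC))
E
```

```text
top z 43.61444617663169 slope along mm/150 -0.4012111344579012 across mm/50 -0.17287247374149795
bench z 0.3535182546878235
```

View pics/w29a.png

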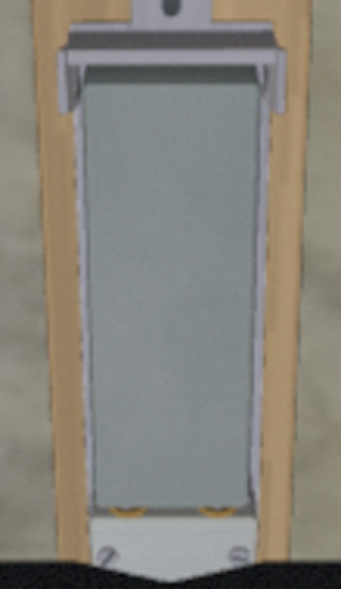

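```bash
python3 - <<'E'
from h import *
s,d=pickle.load(open('w29.pkl','rb'))
u=np.array([np.cos(np.radians(14.55)),np.sin(np.radians(14.55))]);v=np.array([-u[1],u[0]])
def fit(rs,cs):
    P=np.array([s['tool_rot']@(tpt(d,r,c)/1000)+s['tcp_pos'] for r in rs for c in cs if d[r,c]>.05])*1000
    A=np.c_[(P[:,:2]-P[:,:2].mean(0))@u,(P[:,:2]-P[:,:2].mean(0))@v,np.ones(len(P))]
    k,*_=np.linalg.lstsq(A,P[:,2],rcond=None);r=P[:,2]-A@k;print('z',k[2].round(2),'along/150',(k[0]*150).round(2),'across/50',(k[1]*50).round(2),'sd',r.std().round(2),len(P))
fit(range(275,402,2),range(302,348,2))
fit(range(275,402,2),range(380,412,2))
fit(range(275,402,2),range(240,272,2))
fit(range(220,250,1),range(284,304,1))
fit(range(275,310,1),range(302,348,2));fit(range(365,400,1),range(302,348,2))
print((s['tool_rot'].T@(np.array([.44,-.17,.1])-s['tcp_pos'])*1000))
E
```

```text
Traceback (most recent call last):
  File "h.py", line 24, in tpt
    i=imaging.camera_info('wrist');K=np.array(i['intrinsics']);T=np.array(i['T_tool_cam']);z=d[r,c]
ValueError: time passes only in moves, steps and waits
```

```bash
cat > fit.py <<'E'
import numpy as np,pickle,sys
K=np.array([[354.20926231,0,324.17305158],[0,354.20926231,239.89699531],[0,0,1]])
T=np.array([[2.51476435e-04,9.45047e-01,3.26934404e-01,8.31512840e-02],[9.99999656e-01,2.05719227e-05,-8.28660977e-04,-7.19355986e-05],[-7.89849240e-04,3.26934500e-01,-9.45046670e-01,-1.65625871e-01],[0,0,0,1]])
def fit(n,rs,cs):
    s,d=pickle.load(open(n+'.pkl','rb'))
    u=np.array([np.cos(np.radians(14.55)),np.sin(np.radians(14.55))]);v=np.array([-u[1],u[0]])
    r,c=[a.ravel() for a in np.meshgrid(list(rs),list(cs))];z=d[r,c];ok=z>.05;r,c,z=r[ok],c[ok],z[ok]
    q=np.c_[(c-K[0,2])/K[0,0]*z,-(r-K[1,2])/K[1,1]*z,-z,np.ones(len(z))]@T.T
    P=(q[:,:3]@s['tool_rot'].T+s['tcp_pos'])*1000
    A=np.c_[(P[:,:2]-P[:,:2].mean(0))@u,(P[:,:2]-P[:,:2].mean(0))@v,np.ones(len(P))]
    k,*_=np.linalg.lstsq(A,P[:,2],rcond=None);e=P[:,2]-A@k;print('z',k[2].round(2),'along/150',(k[0]*150).round(2),'across/50',(k[1]*50).round(2),'sd',e.std().round(2),len(P))
if __name__=='__main__':
    n='w29'
    fit(n,range(275,402,2),range(302,348,2))
    fit(n,range(275,402,2),range(380,412,2))
    fit(n,range(275,402,2),range(240,272,2))
    fit(n,range(220,250,1),range(284,304,1))
    fit(n,range(275,310,1),range(302,348,2));fit(n,range(365,400,1),range(302,348,2))
E
python3 fit.py; python3 -c "
from plant import arm;s=arm.observe();print(s['t'],s['tcp_pos'])"
```

```text
z 43.54 along/150 -0.46 across/50 -0.15 sd 0.61 1463
z 0.39 along/150 0.12 across/50 -0.07 sd 0.65 1017
z 0.16 along/150 0.24 across/50 0.06 sd 0.66 1019
z 14.29 along/150 -0.78 across/50 -0.16 sd 0.72 597
z 43.71 along/150 -0.64 across/50 -0.22 sd 0.62 800
z 43.41 along/150 -0.94 across/50 -0.07 sd 0.58 803
23.3 [ 0.40237448 -0.17197522  0.15381458]
```

```bash
python3 -c "
from h import *
plan(.4602,-.1573,.03,194.55)"
```

```text
t 23.3 pos [ 0.4024 -0.172   0.1538] yaw -165.42 shift mm [-59.5  -0.3 123.9] twist 0.001 ft [0.  0.6 0.6] gap 0.08
```

Request:
arm_command(
  increments=[
    [50, -25, 0, 0, 0],
    [30, -25, 0, 15, 0],
    [20, -9.5, 0, 30, 0],
    [20, 0, 0, 35, 0],
    [20, 0, 0, 20, 0],
  ],
)

```text
t: 23.8
tcp_pos: [0.4587, -0.1557, 0.0503]
tool_rot: [[-0.967, -0.253, -0.003], [-0.253, 0.967, 0.002], [0.003, 0.002, -1.0]]
ft_force: [-0.2, 0.8, 0.1]
finger_gap: 0.02
```

Request:
arm_command(
  increments=[
    [20, 0, 0, 12, 0],
    [20, 0, 0, 8, 0],
    [20, 0, 0, 3.5, 0],
    [20, 0, 0, 0, 0],
    [20, 0, 0, 0, 0],
  ],
)

```text
t: 24.3
tcp_pos: [0.46, -0.1574, 0.0308]
tool_rot: [[-0.968, -0.252, 0.002], [-0.252, 0.968, -0.001], [-0.002, -0.001, -1.0]]
ft_force: [0.1, 0.4, -0.1]
finger_gap: 0.0199
```

```bash
python3 - <<'E'
from h import *
s=arm.observe();p,d=imaging.capture('wrist');cv2.imwrite('pics/w30.png',p);pickle.dump((s,d),open('w30.pkl','wb'))
print(s['t'],s['tcp_pos'],s['ft_force'],s['finger_gap'])
E
```

```text
24.3 [ 0.46001549 -0.1573864   0.03076793] [ 0.108766    0.36313733 -0.13268921] 0.019870637334479788
```

View pics/w30.png

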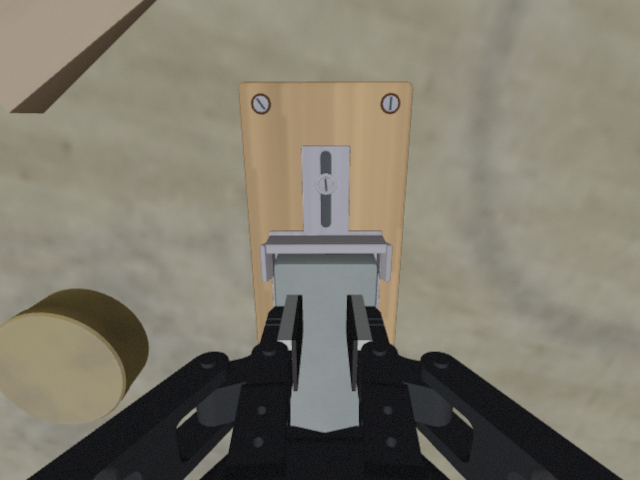

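Request:
arm_command(
  increments=[
    [20, 0, 0, 1, 0],
    [20, 0, 0, 1, 0],
    [20, 0, 0, 1, 0],
    [20, 0, 0, 1, 0],
    [20, 0, 0, 0, 0],
  ],
)

```text
t: 24.85
tcp_pos: [0.4588, -0.1569, 0.0255]
tool_rot: [[-0.968, -0.252, -0.0], [-0.252, 0.968, 0.0], [0.0, 0.0, -1.0]]
ft_force: [-0.1, 0.4, 0.3]
finger_gap: 0.0199
```

Request:
arm_command(
  increments=[
    [20, 0, 0, 0.8, 0],
    [20, 0, 0, 0.8, 0],
    [20, 0, 0, 0.8, 0],
    [20, 0, 0, 0.6, 0],
    [20, 0, 0, 0, 0],
  ],
)

```text
t: 25.35
tcp_pos: [0.4589, -0.1569, 0.0225]
tool_rot: [[-0.968, -0.252, -0.0], [-0.252, 0.968, 0.0], [0.0, 0.0, -1.0]]
ft_force: [0.3, 0.4, -0.3]
finger_gap: 0.0199
```

Request:
arm_command(
  increments=[
    [20, 0, 0, 0.7, 0],
    [20, 0, 0, 0.7, 0],
    [20, 0, 0, 0.6, 0],
    [20, 0, 0, 0.5, 0],
    [20, 0, 0, 0, 0],
  ],
)

```text
t: 25.85
tcp_pos: [0.459, -0.1571, 0.0205]
tool_rot: [[-0.968, -0.252, -0.0], [-0.252, 0.968, -0.0], [0.0, -0.0, -1.0]]
ft_force: [-0.9, -0.6, 4.2]
finger_gap: 0.02
```

Request:
arm_command(
  increments=[
    [20, 0, 0, 0.5, 0],
    [20, 0, 0, 0.5, 0],
    [20, 0, 0, 0.3, 0],
    [20, 0, 0, 0, 0],
    [20, 0, 0, 0, 0],
  ],
)

```text
t: 26.35
tcp_pos: [0.4591, -0.1572, 0.0204]
tool_rot: [[-0.968, -0.252, -0.0], [-0.252, 0.968, -0.0], [0.0, -0.0, -1.0]]
ft_force: [-6.1, 1.3, 13.9]
finger_gap: 0.02
```

Request:
arm_command(
  increments=[
    [20, 0, 0, -3, 0],
    [20, 0, 0, -15, 0],
    [20, 0, 0, -40, 0],
    [20, 0, 0, -45, 0],
    [30, 0, 0, -31, 0],
  ],
)

```text
t: 26.85
tcp_pos: [0.46, -0.1572, 0.1554]
tool_rot: [[-0.968, -0.252, 0.003], [-0.252, 0.968, -0.001], [-0.002, -0.002, -1.0]]
ft_force: [0.5, -0.3, 0.3]
finger_gap: 0.0299
```

Request:
arm_command(
  increments=[
    [60, 25, 0, 0, 0],
    [80, 30, 0, 0, 0],
    [80, 3, 0, 0, 0],
    [80, 0, 0, 0, 0],
    [80, 0, 0, 0, 0],
  ],
)

```text
t: 27.35
tcp_pos: [0.4034, -0.1715, 0.1528]
tool_rot: [[-0.968, -0.251, 0.001], [-0.251, 0.968, 0.0], [-0.001, -0.0, -1.0]]
ft_force: [-0.7, 0.5, 1.0]
finger_gap: 0.08
```

```bash
python3 - <<'E'
from h import *
import fit
s=arm.observe();p,d=imaging.capture('wrist');cv2.imwrite('pics/w31.png',p);pickle.dump((s,d),open('w31.pkl','wb'))
print(s['t'],s['tcp_pos'],s['ft_force'])
fit.fit('w31',range(275,400,2),range(302,346,2));fit.fit('w31',range(275,400,2),range(380,412,2))
q,_=imaging.capture('top')
a=cv2.imread('pics/top0.png');df=cv2.absdiff(q,a).max(2);cv2.imwrite('pics/diff.png',np.hstack([cv2.resize(df*3,(400,300)),cv2.resize(q[:,:,0],(400,300))]))
for n in ['whetstone_slip','chisel_flat_2','wax_tin']: print(n,spotter.spot_point('top',n)[:1])
E
```

```text
27.35 [ 0.40344631 -0.17153201  0.15279318] [-0.74555703  0.47652598  0.97595132]
z 43.3 along/150 0.05 across/50 -0.04 sd 0.62 1385
z 0.3 along/150 0.07 across/50 -0.03 sd 0.61 1005
whetstone_slip [{'pixel': [294.7, 184.5], 'score': 0.69}]
chisel_flat_2 [{'pixel': [170.9, 212.5], 'score': 0.6}]
wax_tin [{'pixel': [266.4, 449.4], 'score': 0.57}]
```

View pics/w31.png

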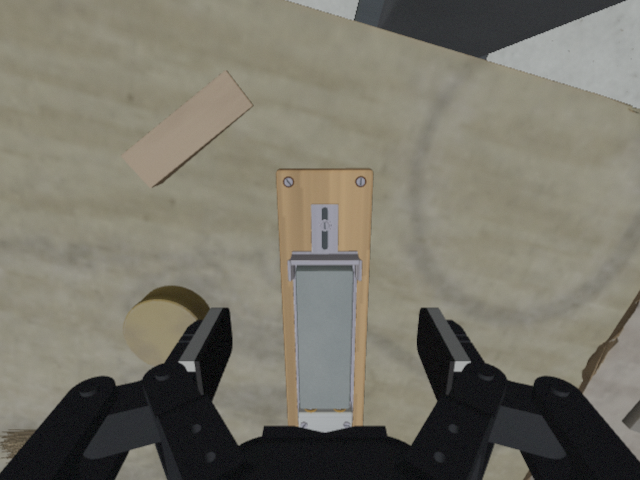

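View pics/diff.png

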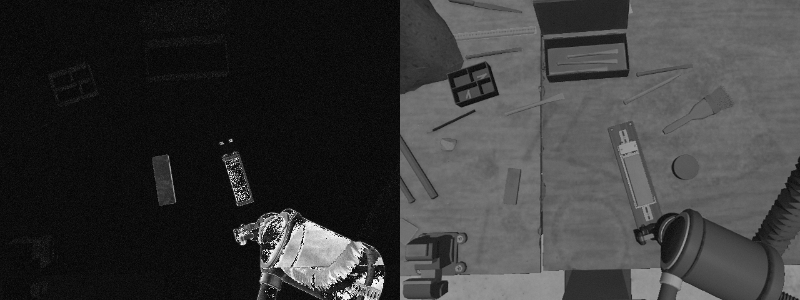

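```bash
python3 -c "
from plant import arm
print(arm.job_done(), arm.observe()['t'])"
```

```text
the job is handed in; nothing more can be done
the job is handed in; nothing more can be done
```

The blue stone is in its holder: flat on the bed, heel against the fixed stop, clamped by the sprung jaw and let go. I handed the job in at about 27.5 s of the 53 s allowed.

**How it went:** I gripped the stone 42 mm heelward of its middle and tilted it to 12° with quick lifts and a light touch of the nose on the bench. The nose then went onto the bed and against the jaw. I pushed the jaw back about 8 mm and tipped the heel down into the bay. Then I eased the stone back to the stop and released it.

**Forces:** While the stone was tilted, the wrist readings put the jaw at up to about 22 N and the bed at up to about 14 N. That is within the 45 N limit even when the two are simply added. The forces come from the readings at the end of each move, so a brief peak between them would not show.

**Checks:**
- **Heel not quite down at first:** after release the depth picture showed the heel about 0.5 mm high. I pressed on it with the fingertips at about 14 N, for an estimated 42 N in all once flat (limit 60 N).
- **Seat after pressing:** the stone's top is 43.0 mm above the bench, as it should be, with no slope beyond the measuring noise.
- **Other things:** comparing the top pictures from before and after shows changes only at the stone's old place, the holder and the arm. The spotter put the small stone, chisel and tin 3 to 7 pixels from where it had them at first. I took that as its own scatter, since the picture comparison shows no change there.

**Disagreed with the description:** the fingertips end about 25 mm short of the stated tool point, so the first closing passed above the stone without touching it. I corrected for this by feel.

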